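# Chock the feed roller, then unscrew its left-hand clamp

### The job

The steel roller on the sloping deck is to be freed for cleaning, and it must not roll away. First slide the rubber chock up the deck until its sloping face is snug against the roller, without pushing the roller from its place; then unscrew the crank clamp, which has a left-hand thread (it loosens clockwise seen from above and rises as it loosens), all the way to its end stop. Leave the roller resting against the chock, and leave the things around as they are.

Things in the scene. Friction and masses are not known exactly. Their poses are not given: they have to be found in the camera images.
- deck: Fixed stainless deck, 190 mm (x) by 340 mm (y), surface sloping 4 degrees. Origin on the surface below the roller's place; its +y axis points uphill, z is square to the surface, which runs from y=-250 mm (lower end, stop lip 14 mm high) to y=+85 mm. Place and yaw differ each time; the clamp goes with it.
- roller_center (a point): Centre of the loose hollow steel roller, 70 mm in diameter, 160 mm long plus a 13 mm axle stub at each end, 0.5-1 kg, lying across the deck (axis along the deck's x). The clamp's rubber-covered bar, 80 mm long, bears on it from above on the downhill side and alone keeps it from rolling down. Free, it rolls very easily.
- chock: Loose black rubber wedge, 0.3-0.42 kg, on the deck downhill of the roller: 110 mm wide (x), 75 deep (y), 40 high. Origin: centre of its underside. Its 45 degree face looks to its +y (uphill), from the toe at y=+37.5 mm up to y=-2.5; flat top from there to the upright back at y=-37.5. Face touching the roller: roller centre at y=+52 mm here. Slide it 30-80 mm by its back; two open fingers square it
- chock_mid (a point): Centre of the chock: 20 mm above the middle of its underside.
- crank_axis (a point): Point on the vertical axis of the clamp screw, 150 mm uphill of the roller's place; the crank hub's top (36 mm across) is 10 mm above it. It rises with the crank.
- crank_knob (a point): Middle of the crank's upright black cylindrical handle, 28 mm in diameter, 48 mm high, 85 mm from the screw axis, standing on the flat steel arm, whose top is 27 mm below this point. The handle is fast to the arm and goes round with it. Nothing stands above the arm on the whole circle but the hub and the handle.
- crank (a joint): Crank angle, rad: 0 screwed down tight (end stop), 6.6 fully unscrewed (end stop). Starts at 0.1 to 0.7, grows when turned CLOCKWISE seen from above (left-hand thread). Screw, crank and clamp bar rise 22 mm per turn. It needs about 0.15 N m (2 N at the handle) and stays where left. From 6.0 on the bar is well clear above the roller.
- jar: Bystander: closed white jar, 70 mm across, 100 mm high. Origin at the centre of its underside. Leave alone.
- brush: Bystander: hand brush lying on the table. Leave alone.
- cup: Bystander: open steel cup, 90 mm across, 80 mm high. Origin at the centre of its underside. Leave alone.
Things that resemble listed ones, but are neither listed nor needed, are in the scene too. Of the things like the chock, leave any that is blue, pink or turquoise; of the rest the larger one is meant.

How it is judged (in metres and radians):
On the way, in this order (a step that is already met when the one before it is completed fails the run):
1. the chock lies snug and square against the downhill side of the roller while the clamp is still shut (y of roller_center in the frame of chock between 0.04 and 0.057 m and angle between the x axis of chock and the x axis of deck, either way round below 0.15 rad and z of chock in the frame of deck below 0.006 m and value of joint crank below 1.5 rad), for 0.2 s.
2. the clamp is unscrewed, its bar clear of the roller (value of joint crank above 6 rad), for 0.2 s.
At the end, for the whole second after the job is handed in: The crank stands at 6.0 rad or more; the roller is at rest, within 20 mm of where it was, touching the sloping face of the chock, which lies flat and square to it (within 0.2 rad) (value of joint crank above 6 rad and contact force between chock and roller above 0.05 N and y of roller_center in the frame of chock between 0.04 and 0.057 m and angle between the x axis of chock and the x axis of deck, either way round below 0.2 rad and distance of roller_center from where it was at the start of the episode below 0.02 m and linear speed of roller below 0.01 m/s).
It fails at once if the roller is pushed or rolls more than 25 mm from its place (distance of roller_center from where it was at the start of the episode above 0.025 m).
It fails at once if the jar, brush or cup is shifted more than 30 mm (distance of any of jar, brush, cup from where it was at the start of the episode above 0.03 m).
It also fails if it takes over 72 s, if anything falls off the work surface, if the arm or the gripper's body presses on something with over 40 N, if the wrist force passes 120 N, or if a joint passes its speed limit or range.

### The arm

A 6-joint arm with a two-finger parallel gripper is mounted at the origin on the work surface. World frame = base frame: x ahead of the robot, y to its left, z up, the work surface at z = 0. Lengths are in mm, angles in rad, forces in N, time in s.
With the tool pointing down it reaches from about 275 to 1000 mm from the base axis. Payload 8.4 kg.
Tool frame: the origin (TCP) lies midway between the tips of the shut fingers; the grasp point (between the pads) lies r.grip_point_offset behind it (r.grip_point_offset is the distance from the TCP to the grasp point, in mm); z points along the fingers, y is the direction in which the jaws open and shut (so a half turn about z gives the same grasp; the last joint's range is limited). The gripper opens to 85 mm and grips with 20 to 120 N. Pads are 22 mm wide; open, the fingers measure 114 mm over their backs; the gripper's body (76 mm by 85 mm) begins 54 mm behind the grasp point. The pads swing forward as they close: fully open they stand 13 mm farther back than shut.
Start: joints at [-0.002, 0.353, 1.633, -0, 1.155, -0.002], TCP at [625.002, -0, 231.281] pointing down, gripper open.
Joint ranges: [-2.63, 2.63], [-0.92, 2.1], [0.06, 2.66], [-1.3, 4.44], [0, 2.69], [-3.02, 3.02]. Speed limits (rad/s): [2.22, 2.22, 2.79, 3.14, 3.14, 3.14].

### API

Orientations are given as [roll, pitch, yaw] about the fixed x, y, z axes, in that order (R = Rz(yaw) Ry(pitch) Rx(roll)).
In Python, from rig import r gives the robot as it stands.
- The arm moves only by the tool move_arm, never from a script. Its argument "targets" is one flat list of numbers, 5 for each row, row after row: the gripper's target within -1 to 1 (fully open at 1, half-way at 0, shut at -1), then the shift along the tool's x, y, z in cm, then the turn about the tool's z in degrees. In form: [gripper, tx, ty, tz, turn, gripper, tx, ty, tz, turn, ...]. A call has 1 to 10 rows; each row is the pose to reach, as a shift and turn from the pose commanded when the call began, along the tool's axes at that moment; what a row does not reach only later rows make up. A row lasts 1/10 s, in which the tool goes at most 50 mm and 8.59 degrees, less where a joint would pass 70% of its speed; a pose out of reach is approached as far as the arm can. A call with a gripper value outside its range is refused whole. The fingers move at their own pace and stop on an object; "squeeze" is the grip in N (left out, the last holds). Time passes only in rows, so rows that repeat a pose let the fingers close. It gives the time, the measured TCP pose, the force and the opening at its end, in the units of the state.
- r.sense(): the state, without advancing time (a new reading comes with each control period).
- r.grab_frame(name): name is "scene" or "side" or "wrist"; returns a dict with "img" (384x512x3 uint8, blue, green, red), "K" (3x3 intrinsics, pixels), "k1" (the pictures are not rectified: a ray, as slopes to the right and down, at radius r is drawn at 1 + k1 r^2 times it, then the intrinsics apply), "world_to_cam" (4x4, takes a point from world to camera coordinates). Camera axes: x right, y down, z forward; pixel columns grow to the right and rows downward; lengths in mm; the calibration is good to about 2 mm. A picture is of the moment at which its call begins. There is no depth.
- r.sign_off(): hands the job in, once; it reports no verdict.
Trained networks look in a picture, given as the dict that the camera call returned (one of the last four; its "shot" number tells which), for a name from the list of things; names that differ only in an ending like _2 or _b are one class to them, and where a whole thing is asked for, a point or a joint stands for the part that bears it (a point fixed in the world has none). Each returns a list of dicts, best first, with "conf" (0 to 1); they miss things now and then, are a little off and sometimes report something else, mostly with a low value. They report only what shows in the picture. A call takes as long as a camera call. They do not tell look-alikes from the thing itself.
- r.outline_of(picture, thing): "region" (384x512 bool, what is visible of it).
- r.mark_of(picture, thing): "position" ([x, y, z] in mm, in world coordinates, good to about 4 mm: a listed point, or the origin of a listed thing).
The state is a dict: "clock": time; "qpos": joint angles; "qvel": joint speeds; "joint_efforts": joint torques, N m; "eef_pos": TCP position; "tcp_rot": TCP orientation; "contact_force": force on the tool from outside, world axes, zero at the start; "wrist_torque": the same for the moment, N m; "opening": opening from 0.0 (shut) to 1.0 (fully open).
Only numpy, scipy, OpenCV 4.12 (cv2) and the standard library are available. Lean on these libraries where they do the work, as an engineer would, in place of code of your own. Each camera call takes 0.05 s, during which the arm holds its last target.

## Working session

There is one attempt and no reset: what is moved stays moved. The work goes in short steps, Python scripts to look and compute and a tool call to move; the robot and the scene stay as the last step left them, time stands still between calls to the robot, and variables do not carry over. Pictures are saved under pics/ and viewed, and the job is handed in when it is done.

Besides the shell and the picture viewer there is one more tool, called as name(argument=value, ...) on one line, values as JSON. move_arm: Moves the arm, as the interface text tells. Its arguments: {"type":"object","properties":{"targets":{"type":"array","items":{"type":"number"}},"squeeze":{"type":"number"}},"required":["targets"]}

```bash
ls; mkdir -p pics; cat > h.py <<'E'
import numpy as np, cv2
from rig import r
def save(d,n): cv2.imwrite('pics/'+n,d["img"])
def proj(d,p):
    p=np.append(np.asarray(p,float),1); c=(d["world_to_cam"]@p)[:3]; s=c[:2]/c[2]; rr=s@s; s=s*(1+d["k1"]*rr); K=d["K"]; return np.array([K[0,0]*s[0]+K[0,2],K[1,1]*s[1]+K[1,2]])
def ray(d,uv):
    K=d["K"]; s0=np.array([(uv[0]-K[0,2])/K[0,0],(uv[1]-K[1,2])/K[1,1]]); s=s0.copy()
    for _ in range(20): s=s0/(1+d["k1"]*(s@s))
    R=d["world_to_cam"][:3,:3]; t=d["world_to_cam"][:3,3]
    return -R.T@t, R.T@np.array([s[0],s[1],1])
def atz(d,uv,z):
    o,v=ray(d,uv); return o+v*(z-o[2])/v[2]
E
python3 - <<'E'
from h import *
for n in ["scene","side","wrist"]:
    d=r.grab_frame(n); save(d,n+"0.png")
    for t in ["deck","roller_center","chock","chock_mid","crank_axis","crank_knob","jar","brush","cup"]:
        try: print(n,t,[(np.round(m["position"]).tolist(),round(m["conf"],2),proj(d,m["position"]).round().tolist()) for m in r.mark_of(d,t)])
        except Exception as e: print(n,t,e)
print(r.sense(), r.grip_point_offset)
E
```

```text
pics
scene deck [([551.0, -48.0, 33.0], 0.63, [264.0, 218.0])]
scene roller_center [([538.0, -48.0, 66.0], 0.89, [261.0, 207.0])]
scene chock [([517.0, -421.0, 2.0], 0.95, [147.0, 301.0]), ([746.0, -154.0, -0.0], 0.76, [291.0, 292.0]), ([298.0, -179.0, 2.0], 0.71, [169.0, 203.0]), ([550.0, -143.0, 24.0], 0.7, [239.0, 239.0])]
scene chock_mid [([356.0, -390.0, 16.0], 0.97, [118.0, 253.0]), ([745.0, -149.0, 13.0], 0.89, [293.0, 287.0]), ([301.0, -179.0, 21.0], 0.87, [168.0, 199.0]), ([548.0, -144.0, 44.0], 0.84, [238.0, 234.0]), ([520.0, -418.0, 18.0], 0.84, [148.0, 297.0])]
scene crank_axis [([588.0, 102.0, 139.0], 0.75, [314.0, 169.0])]
scene crank_knob [([616.0, 187.0, 164.0], 0.63, [343.0, 152.0]), ([550.0, -47.0, 31.0], 0.24, [264.0, 218.0])]
scene jar [([547.0, -144.0, 27.0], 0.69, [238.0, 238.0]), ([681.0, -397.0, -0.0], 0.58, [199.0, 340.0])]
scene brush [([778.0, -6.0, 3.0], 0.87, [339.0, 264.0]), ([548.0, -145.0, 25.0], 0.7, [238.0, 239.0])]
scene cup [([700.0, 293.0, -1.0], 0.85, [380.0, 191.0])]
side deck [([552.0, -47.0, 32.0], 0.72, [263.0, 212.0])]
side roller_center [([
[... 1367 characters left out ...]
: array([-2.41939859e-03,  3.53013667e-01,  1.63340890e+00, -1.33116425e-06,
        1.15520994e+00, -2.40161811e-03]), 'qvel': array([ 2.37378439e-04,  1.51980648e-03, -8.76403300e-05,  1.36396315e-04,
        2.28847263e-04, -1.26512321e-03]), 'joint_efforts': array([ 4.02729356e-04, -6.05162287e+01, -3.42434478e+01,  4.49681875e-05,
        1.22232246e-03,  1.36977022e-06]), 'eef_pos': array([ 6.24992738e+02, -1.25224717e-02,  2.31268613e+02]), 'tcp_rot': array([-3.14155281e+00,  1.12213821e-06,  1.57077908e+00]), 'contact_force': array([ 0.3593497 , -0.67667449,  0.11044979]), 'wrist_torque': array([-0.02687546,  0.01856878,  0.02181993]), 'opening': 1.000808709523446} 18.700000000000003
```

```bash
python3 - <<'E'
import cv2,numpy as np
for n in ["scene","side","wrist"]:
    i=cv2.imread(f'pics/{n}0.png'); cv2.imwrite(f'pics/{n}0b.png',cv2.resize(i,None,fx=1.56,fy=1.56,interpolation=3))
i=cv2.imread('pics/scene0.png')
cv2.imwrite('pics/crop0.png',cv2.resize(i[120:320,100:360],None,fx=3,fy=3,interpolation=3))
E
```

```text
(no output)
```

View pics/scene0b.png

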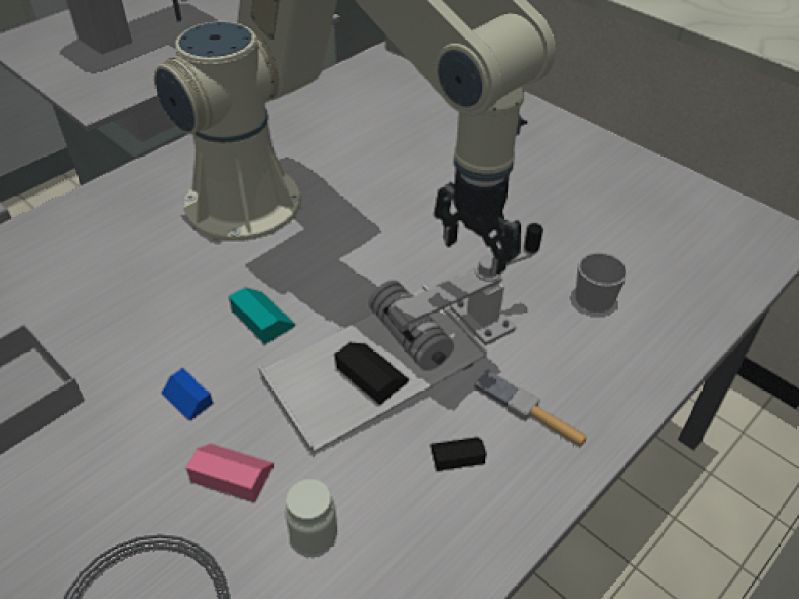

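View pics/crop0.png

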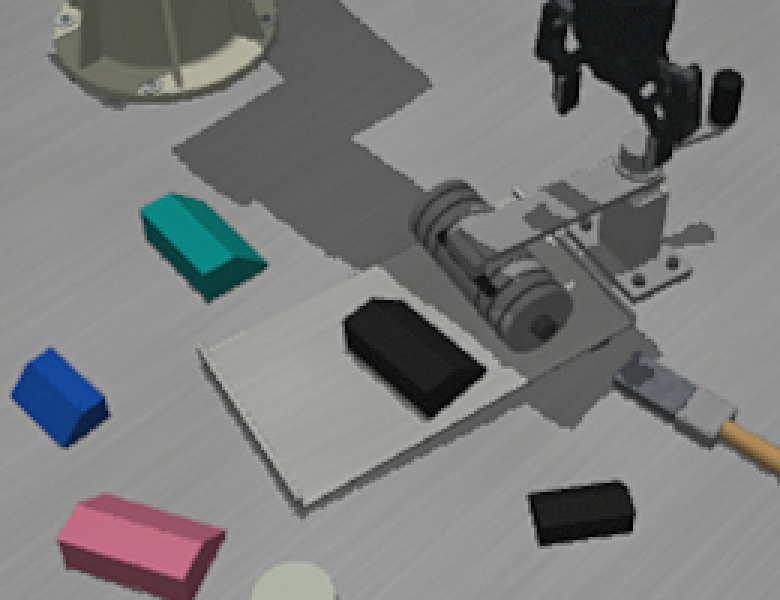

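View pics/wrist0b.png

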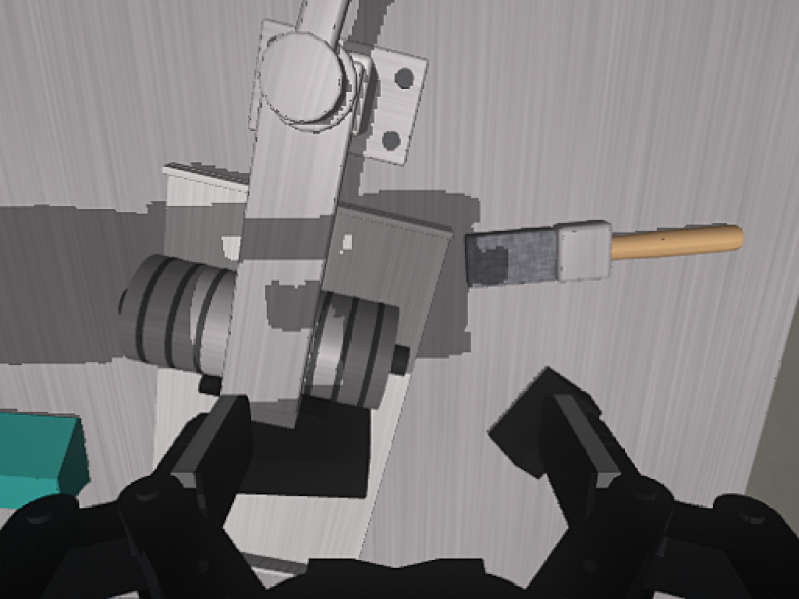

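View pics/side0b.png

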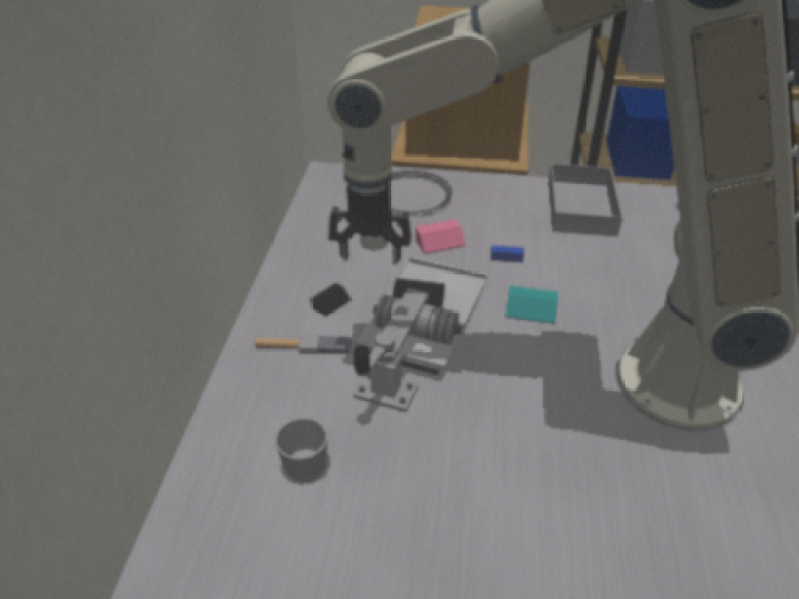

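The chock candidates in the scene picture are black on the deck (238,236), small black on the table (293,287), blue (120,252), pink (147,300) and turquoise (168,200). The one meant is the black wedge on the deck: it is the larger of the two that aren't coloured, and it sits downhill of the roller. The enlarged crop confirms this. Next I measure it precisely.

```bash
python3 - <<'E'
import cv2,numpy as np
i=cv2.imread('pics/wrist0.png')
c=i[90:384,60:320]
c=np.clip(c.astype(float)*1.6,0,255).astype(np.uint8)
cv2.imwrite('pics/w1.png',cv2.resize(c,None,fx=2.04*1.0,fy=2.04,interpolation=3))
i=cv2.imread('pics/scene0.png')[200:300,160:290]
i=np.clip(255*(i/255.)**0.6,0,255).astype(np.uint8)
cv2.imwrite('pics/s1.png',cv2.resize(i,None,fx=6,fy=6,interpolation=3))
i=cv2.imread('pics/side0.png')[150:270,200:330]
i=np.clip(255*(i/255.)**0.6,0,255).astype(np.uint8)
cv2.imwrite('pics/d1.png',cv2.resize(i,None,fx=5,fy=5,interpolation=3))
E
```

```text
(no output)
```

View pics/w1.png

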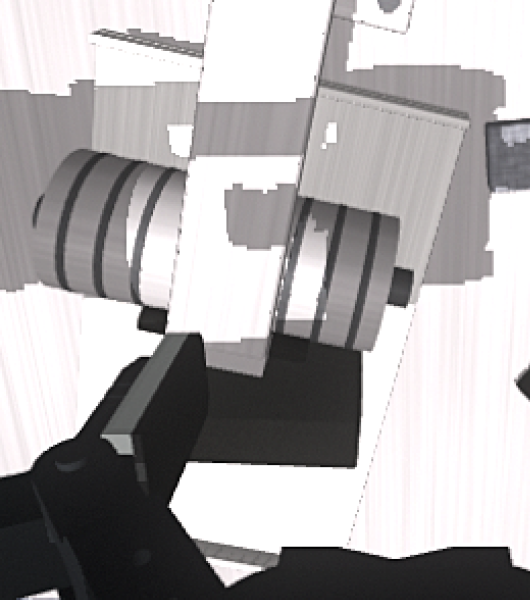

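View pics/s1.png

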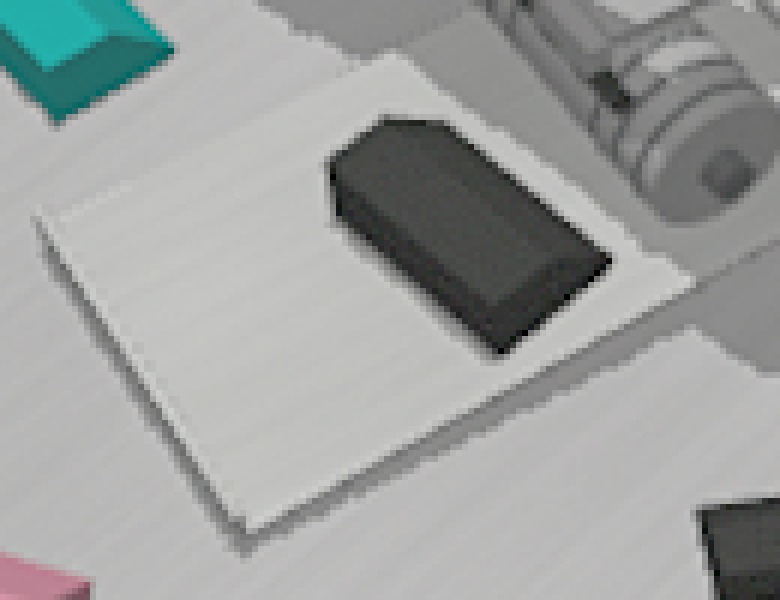

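View pics/d1.png

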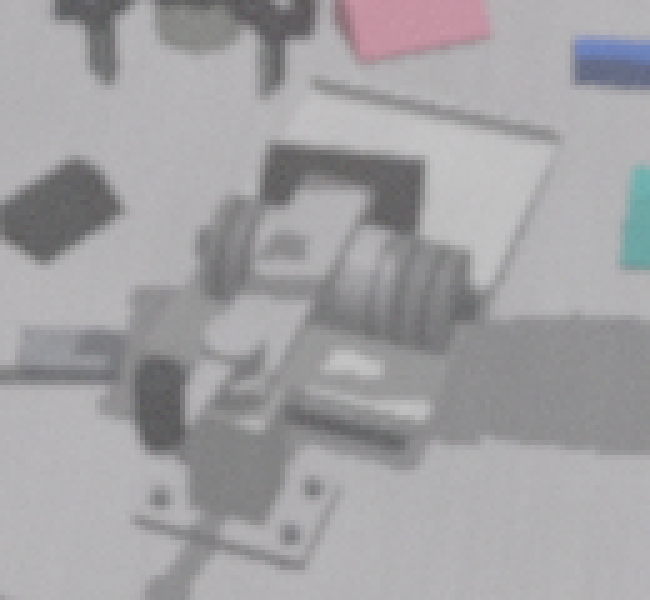

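```bash
cat > fit.py <<'E'
from h import *
from scipy.optimize import least_squares
def fr(x,y,z,yaw,sl=np.radians(4)):
    R=np.array([[np.cos(yaw),-np.sin(yaw),0],[np.sin(yaw),np.cos(yaw),0],[0,0,1]])@np.array([[1,0,0],[0,np.cos(sl),-np.sin(sl)],[0,np.sin(sl),np.cos(sl)]])
    return R,np.array([x,y,z])
E
python3 - <<'E'
from fit import *
F={n:r.grab_frame(n) for n in ["scene","side","wrist"]}
W=lambda a,b:("wrist",np.array([60+a/2.04,90+b/2.04])); S=lambda a,b:("scene",np.array([160+a/6,200+b/6])); D=lambda a,b:("side",np.array([200+a/5,150+b/5]))
lip=14
dk=[(W(95,33),(-95,85,0)),(W(469,122),(95,85,0)),(S(40,220),(-95,-250,lip)),(S(245,527),(95,-250,lip)),(D(313,80),(95,-250,lip)),(D(560,135),(-95,-250,lip))]
h=37.5
ck=[(S(502,355),(55,-h,0)),(S(612,260),(55,h,0)),(S(490,305),(55,-h,40)),(S(338,212),(-55,-h,0)),(S(330,165),(-55,-h,40)),(S(385,118),(-55,-2.5,40)),(S(448,122),(-55,h,0)),(W(355,467),(55,-h,0)),(W(361,420),(55,-h,40)),(D(425,155),(-55,-h,40)),(D(272,145),(55,-h,40))]
# note chock frame within deck: (cx,cy,cyaw)
def res(p,full=False):
    R,t=fr(*p[:4]); o=[]
    for (n,uv),q in dk: o.append(proj(F[n],R@np.array(q)+t)-uv)
    c,s=np.cos(p[6]),np.sin(p[6])
    for (n,uv),q in ck:
        x,y,z=q; o.append(proj(F[n],R@np.array([p[4]+c*x-s*y,p[5]+s*x+c*y,z])+t)-uv)
    return np.array(o) if full else np.array(o).ravel()
s=least_squares(res,[545,-48,31,-.31,20,-95,.1],loss='soft_l1')
print(s.x.round(3)); print(res(s.x,True).round(1).tolist())
R,t=fr(*s.x[:4])
print("roller",R@[0,0,35]+t,"axis(z?)",R@[0,150,0]+t,"chock mid",R@[s.x[4],s.x[5],20]+t)
np.save('fit.npy',s.x)
E
```

```text
[ 5.51528e+02 -4.82260e+01  2.70410e+01 -2.25000e-01  1.91120e+01
 -9.07060e+01  1.93000e-01]
[[2.9, 0.4], [-0.7, -2.6], [-1.5, -1.3], [-1.6, -0.8], [-0.8, -0.5], [-0.9, -0.7], [-0.6, 0.9], [2.1, -0.4], [0.4, 0.1], [-1.3, 0.7], [-1.7, -0.8], [-0.7, -0.5], [1.2, -0.2], [3.0, -26.8], [-2.0, 19.1], [-0.1, 1.7], [-1.2, 0.2]]
roller [550.98462753 -50.60643289  61.95623446] axis(z?) [584.85663754  97.64950223  37.50496376] chock mid [ 549.69598397 -142.05542491   40.66543478]
```

```bash
python3 - <<'E'
from fit import *
F={n:r.grab_frame(n) for n in ["scene","side","wrist"]}
W=lambda a,b:("wrist",np.array([60+a/2.04,90+b/2.04])); S=lambda a,b:("scene",np.array([160+a/6,200+b/6])); D=lambda a,b:("side",np.array([200+a/5,150+b/5]))
h=37.5
ck=[(S(502,355),(55,-h,0)),(S(612,260),(55,h,0)),(S(490,305),(55,-h,40)),(S(338,212),(-55,-h,0)),(S(330,165),(-55,-h,40)),(S(385,118),(-55,-2.5,40)),(S(448,122),(-55,h,0)),(W(355,467),(55,-h,40)),(W(361,420),(55,-2.5,40)),(D(425,155),(-55,-h,40)),(D(272,145),(55,-h,40))]
def res(p,full=False):
    R,t=fr(*p[:4]); o=[]; lip=p[7]
    dk=[(W(95,33),(-95,85,0)),(W(469,122),(95,85,0)),(S(40,220),(-95,-250,lip)),(S(245,527),(95,-250,lip)),(D(313,80),(95,-250,lip)),(D(560,135),(-95,-250,lip))]
    for (n,uv),q in dk: o.append(proj(F[n],R@np.array(q)+t)-uv)
    c,s=np.cos(p[6]),np.sin(p[6])
    for (n,uv),q in ck:
        x,y,z=q; o.append(proj(F[n],R@np.array([p[4]+c*x-s*y,p[5]+s*x+c*y,z])+t)-uv)
    o=np.array(o)
    return o if full else o.ravel()
s=least_squares(res,[545,-48,31,-.31,20,-95,.1,14],loss='soft_l1')
print(s.x.round(3)); print(res(s.x,True).round(1).tolist())
R,t=fr(*s.x[:4])
print("roller",R@[0,0,35]+t,"axis(z?)",R@[0,150,0]+t,"chock mid",R@[s.x[4],s.x[5],20]+t)
np.save('fit.npy',s.x)
for n in F:
    i=cv2.resize(F[n]["img"],None,fx=1.5,fy=1.5,interpolation=3)
    def L(a,b,M,tt,c):
        a,b=[tuple(int(v) for v in 1.5*proj(F[n],M@np.array(q,float)+tt)+.7) for q in (a,b)]; cv2.line(i,a,b,c,1)
    P=[(-95,-250,0),(95,-250,0),(95,85,0),(-95,85,0)]
    for k in range(4): L(P[k],P[k-1],R,t,(0,0,255))
    cx,cy,yw=s.x[4:7]; Rc=R@np.array([[np.cos(yw),-np.sin(yw),0],[np.sin(yw),np.cos(yw),0],[0,0,1]]); tc=R@[cx,cy,0]+t
    pr=[(-h,0),(h,0),(-2.5,40),(-h,40)]
    for k in range(4):
        L((55,)+pr[k],(55,)+pr[k-1],Rc,tc,(0,255,0));L((-55,)+pr[k],(-55,)+pr[k-1],Rc,tc,(0,255,0));L((-55,)+pr[k],(55,)+pr[k],Rc,tc,(0,255,0))
    for e in(-80,80):
        Q=[(e,35*np.cos(a),35+35*np.sin(a)) for a in np.linspace(0,6.28,30)]
        for k in range(29): L(Q[k],Q[k+1],R,t,(255,255,0))
    cv2.imwrite(f'pics/fit_{n}.png',i)
E
```

```text
[ 5.51097e+02 -4.82350e+01  3.12160e+01 -2.29000e-01  2.18280e+01
 -9.19480e+01  1.84000e-01  5.03800e+00]
[[1.1, 0.5], [-0.5, -1.4], [-1.2, -0.6], [-1.7, -0.1], [-0.5, 0.6], [-0.7, 0.5], [-1.0, 0.8], [2.0, -0.4], [-0.1, -0.1], [-1.4, 0.1], [-1.8, -1.4], [-0.7, -1.0], [1.4, -0.6], [1.7, 0.2], [-0.5, -0.3], [-0.4, 0.5], [-1.4, -1.2]]
roller [550.54301119 -50.61340646  66.13051354] axis(z?) [585.01920831  97.50319353  41.67924284] chock mid [ 551.24557468 -143.87898012   44.75306033]
```

View pics/fit_wrist.png

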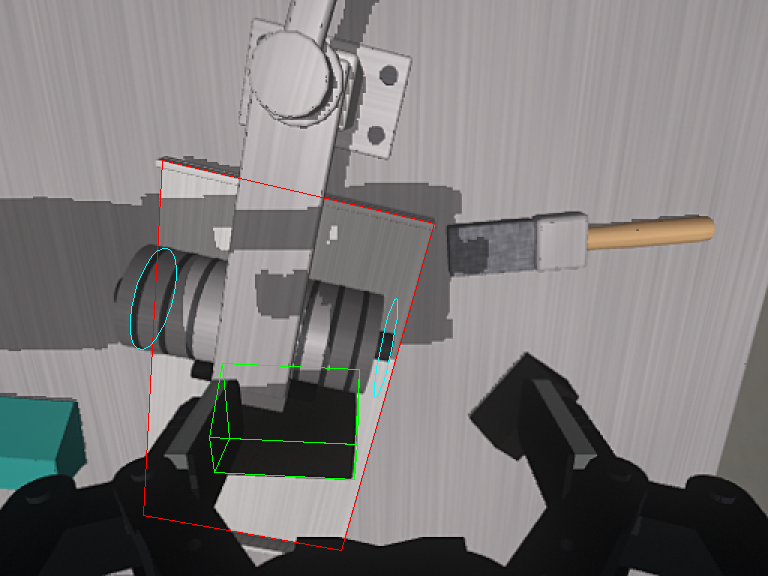

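View pics/fit_scene.png

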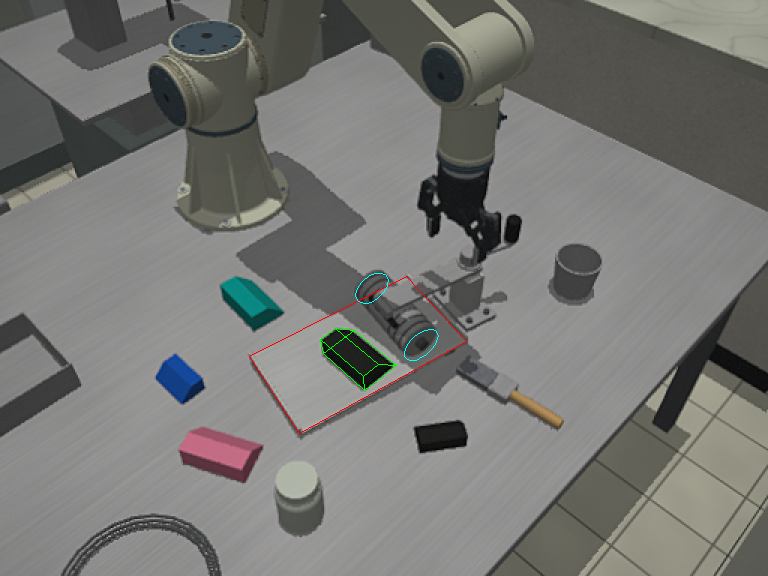

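```bash
python3 - <<'E'
from fit import *
p=np.load('fit.npy'); R,t=fr(*p[:4])
d=r.grab_frame("wrist")
for z in (90,105,120):
  for uv in [(213,380),(285,410)]:
    w=atz(d,np.array(uv)/1.5,z); print(z,uv,w.round(),(R.T@(w-t)).round())
for q in [(25,-165,0),(25,-100,0)]:
    w=R@np.array(q,float)+t; print(q,w.round(1))
s=r.sense(); print(s["eef_pos"].round(1))
d2=r.grab_frame("side"); 
# clamp arm end in side: crop d1 px (300,180),(372,190)
for z in (90,105,120):
  for a,b in [(300,180),(372,190)]:
    w=atz(d2,(200+a/5,150+b/5),z); print('side',z,w.round(),(R.T@(w-t)).round())
E
```

```text
90 (213, 380) [514. -81.  90.] [-28. -36.  61.]
90 (285, 410) [ 561. -104.   90.] [ 22. -48.  62.]
105 (213, 380) [520. -73. 105.] [-24. -26.  76.]
105 (285, 410) [564. -95. 105.] [ 23. -37.  77.]
120 (213, 380) [526. -64. 120.] [-21. -15.  90.]
120 (285, 410) [567. -85. 120.] [ 24. -25.  91.]
(25, -165, 0) [ 538.1 -214.2   19.7]
(25, -100, 0) [ 552.8 -151.1   24.2]
[625.    0.  231.3]
side 90 [ 571. -110.   90.] [ 34. -52.  63.]
side 90 [ 523. -106.   90.] [-14. -58.  63.]
side 105 [569. -92. 105.] [ 27. -33.  76.]
side 105 [522. -87. 105.] [-19. -40.  77.]
side 120 [567. -73. 120.] [ 21. -15.  90.]
side 120 [521. -69. 120.] [-25. -21.  90.]
```

move_arm(targets=[0.4, -10, -4.5, 0, 7, 0.4, -21.4, -8.7, 0, 13.1, 0.4, -21.4, -8.7, 0, 13.1, 0.4, -21.4, -8.7, 0, 13.1, 0.4, -21.4, -8.7, 0, 13.1, 0.4, -21.4, -8.7, 8, 13.1, 0.4, -21.4, -8.7, 14, 13.1, 0.4, -21.4, -8.7, 14, 13.1])

```text
clock: 2.7
eef_pos: [537.2, -214.3, 89.3]
tcp_rot: [-3.141, -0.0, 1.341]
contact_force: [-0.3, -0.2, 0.5]
opening: 0.702
```

```bash
python3 - <<'E'
from h import *
s=r.sense(); print(s["eef_pos"],s["tcp_rot"],s["opening"],s["contact_force"],s["clock"])
for n in ["scene","wrist"]:
    d=r.grab_frame(n); i=cv2.resize(d["img"],None,fx=1.5,fy=1.5,interpolation=3); cv2.imwrite(f'pics/a_{n}.png',i)
    print([(m["position"],m["conf"]) for m in r.mark_of(d,"chock_mid")])
E
```

```text
[ 537.17601403 -214.25696114   89.32921309] [-3.14117453e+00 -1.22785042e-04  1.34112099e+00] 0.7018935923880647 [-0.26690235 -0.16193994  0.50078793] 2.7
[([302.1, -180.5, 22.3], 0.94), ([354.7, -390.5, 19.3], 0.8), ([549.5, -142.1, 45.0], 0.79), ([517.0, -416.6, 22.1], 0.77), ([745.0, -149.0, 16.2], 0.73)]
[([552.4, -144.6, 48.9], 0.71)]
```

View pics/a_wrist.png

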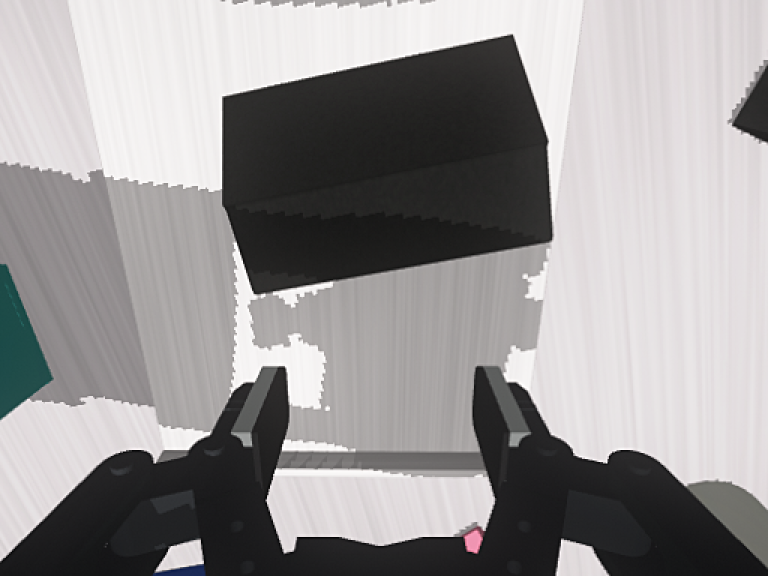

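View pics/a_scene.png

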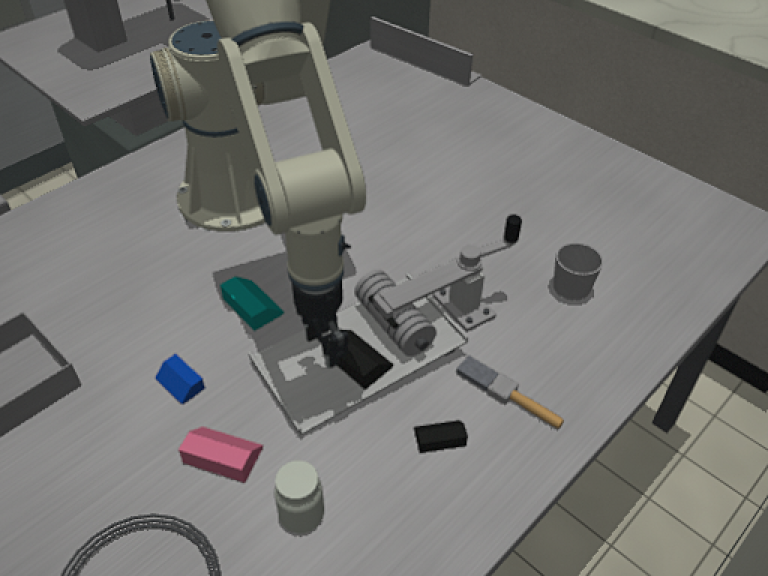

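move_arm(targets=[0.4, 0, 0, 2.5, 0, 0.4, 0, 0, 4.9, 0, 0.4, 0.6, 0, 4.9, 0, 0.4, 1.2, 0, 4.9, 0, 0.4, 1.7, 0, 4.9, 0, 0.4, 2.2, 0, 4.9, 0, 0.4, 2.7, 0, 4.9, 0, 0.4, 3.2, 0, 4.9, 0, 0.4, 3.6, 0, 4.9, 0, 0.4, 4.0, 0, 4.9, 0])

```text
clock: 3.9
eef_pos: [547.5, -175.0, 42.5]
tcp_rot: [3.141, 0.0, 1.342]
contact_force: [-1.0, -4.2, 2.8]
opening: 0.703
```

```bash
python3 - <<'E'
from fit import *
s=r.sense(); print(s["eef_pos"],s["contact_force"],s["clock"])
p=np.load('fit.npy'); R,t=fr(*p[:4]); print("deck",R.T@(s["eef_pos"]-t))
for n in ["scene","wrist"]:
    d=r.grab_frame(n); i=cv2.resize(d["img"],None,fx=1.5,fy=1.5,interpolation=3); cv2.imwrite(f'pics/b_{n}.png',i)
    print([(m["position"],m["conf"]) for m in r.mark_of(d,"chock_mid")])
    print([(m["position"],m["conf"]) for m in r.mark_of(d,"roller_center")])
E
```

```text
[ 547.51009301 -174.97075632   42.52984781] [-0.95503536 -4.24225703  2.75965593] 3.9
deck [  25.23830752 -123.15671305   19.95366016]
[([517.2, -414.3, 19.3], 0.87), ([743.9, -146.4, 14.3], 0.85), ([562.0, -125.7, 44.2], 0.79), ([356.2, -390.6, 17.2], 0.76), ([303.9, -177.6, 22.9], 0.63)]
[([537.9, -49.6, 65.2], 0.89), ([548.1, -47.9, 33.6], 0.42)]
[([560.4, -126.7, 47.4], 0.63)]
[]
```

View pics/b_wrist.png

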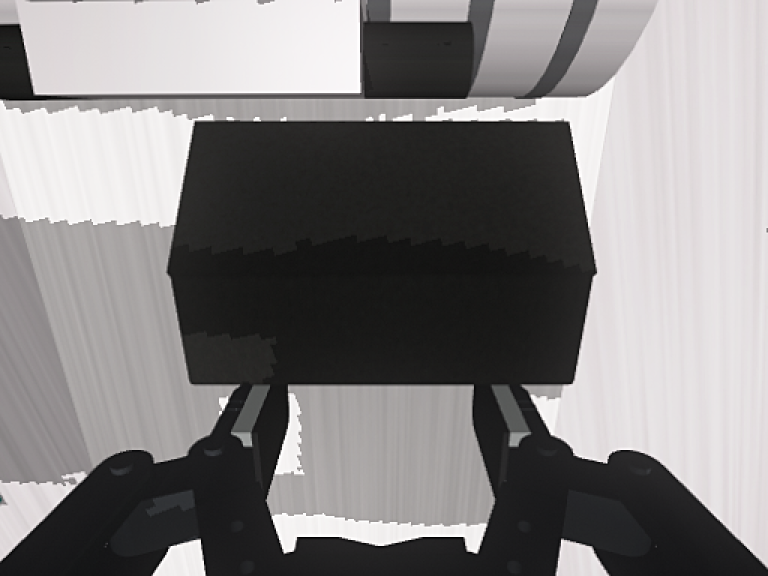

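View pics/b_scene.png

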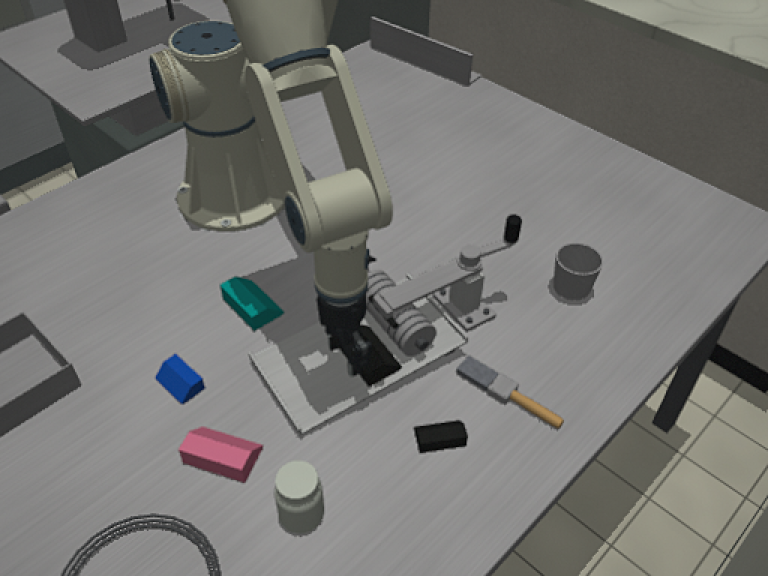

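move_arm(targets=[0.4, 0.4, 0, 0, 0, 0.4, 0.8, 0, 0, 0, 0.4, 1.2, 0, -0.1, 0, 0.4, 1.5, 0, -0.1, 0, 0.4, 1.6, 0, -0.1, 0, 0.4, 1.6, 0, -0.1, 0])

```text
clock: 4.8
eef_pos: [550.8, -159.2, 43.4]
tcp_rot: [3.141, -0.0, 1.342]
contact_force: [-0.6, -0.5, 0.9]
opening: 0.699
```

```bash
python3 - <<'E'
from fit import *
s=r.sense(); print(s["eef_pos"],s["contact_force"],s["clock"])
p=np.load('fit.npy'); R,t=fr(*p[:4]); print("deck",R.T@(s["eef_pos"]-t))
for n in ["scene","wrist"]:
    d=r.grab_frame(n); i=cv2.resize(d["img"],None,fx=1.5,fy=1.5,interpolation=3); cv2.imwrite(f'pics/c_{n}.png',i)
    print([(m["position"],m["conf"]) for m in r.mark_of(d,"chock_mid")])
    print([(m["position"],m["conf"]) for m in r.mark_of(d,"roller_center")])
E
```

```text
[ 550.83575999 -159.20175141   43.37088151] [-0.58674432 -0.5246541   0.93031355] 4.8
deck [  24.90249643 -107.02491389   19.66870229]
[([562.7, -108.2, 48.3], 0.76), ([303.6, -179.4, 18.2], 0.72), ([357.9, -387.9, 12.0], 0.64), ([514.4, -417.0, 21.2], 0.58)]
[([540.9, -48.6, 65.2], 0.86)]
[([562.2, -110.3, 51.1], 0.63)]
[]
```

View pics/c_wrist.png

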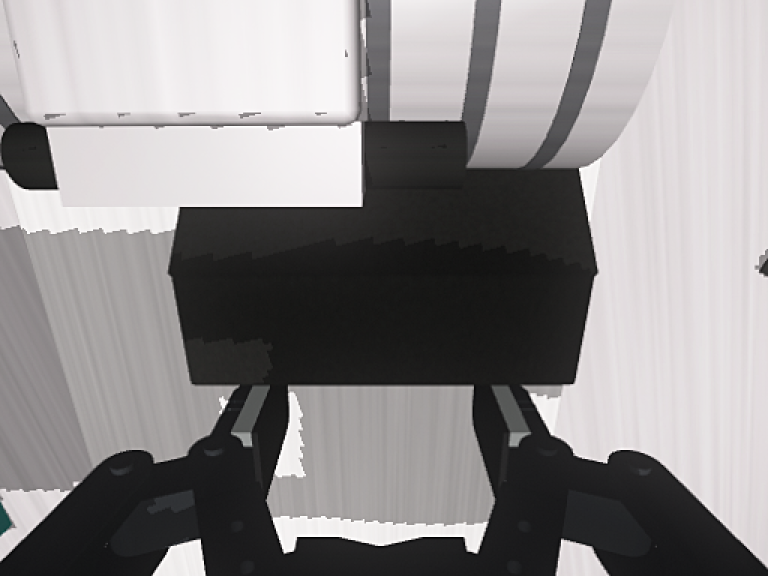

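move_arm(targets=[0.4, 0.1, 0, 0, 0, 0.4, 0.2, 0, 0, 0])

```text
clock: 5.3
eef_pos: [551.1, -157.7, 43.3]
tcp_rot: [-3.142, 0.0, 1.342]
contact_force: [-1.2, -2.7, 1.0]
opening: 0.696
```

move_arm(targets=[0.4, 0.1, 0, 0, 0])

```text
clock: 5.4
eef_pos: [551.4, -156.7, 43.3]
tcp_rot: [3.142, 0.0, 1.342]
contact_force: [-1.2, -2.0, 0.7]
opening: 0.699
```

move_arm(targets=[0.4, 0.1, 0, 0, 0])

```text
clock: 5.5
eef_pos: [551.7, -155.7, 43.4]
tcp_rot: [3.141, 0.0, 1.342]
contact_force: [-1.6, -3.3, 2.6]
opening: 0.701
```

move_arm(targets=[0.4, 0.1, 0, 0, 0])

```text
clock: 5.6
eef_pos: [552.0, -154.7, 43.4]
tcp_rot: [3.141, 0.0, 1.342]
contact_force: [-1.0, -3.2, 1.6]
opening: 0.7
```

move_arm(targets=[0.4, 0.1, 0, 0, 0])

```text
clock: 5.7
eef_pos: [552.2, -153.7, 43.4]
tcp_rot: [3.141, 0.0, 1.342]
contact_force: [-0.4, -4.4, 2.2]
opening: 0.699
```

```bash
python3 - <<'E'
from fit import *
s=r.sense(); print(s["eef_pos"],s["contact_force"],s["clock"])
for n in ["scene","wrist","side"]:
    d=r.grab_frame(n); i=cv2.resize(d["img"],None,fx=1.5,fy=1.5,interpolation=3); cv2.imwrite(f'pics/d_{n}.png',i)
    print([(m["position"],m["conf"]) for m in r.mark_of(d,"chock_mid")])
    print([(m["position"],m["conf"]) for m in r.mark_of(d,"roller_center")])
E
```

```text
[ 552.2161349 -153.7121654   43.4370333] [-0.40554343 -4.42597952  2.23174414] 5.7
[([517.3, -414.8, 20.3], 0.98), ([357.7, -391.8, 19.8], 0.91), ([744.5, -148.2, 15.3], 0.8), ([564.1, -100.5, 50.3], 0.74), ([302.3, -177.9, 19.2], 0.71)]
[([536.7, -49.2, 64.6], 0.59)]
[([566.6, -104.7, 52.1], 0.82)]
[]
[([521.5, -421.2, 20.9], 0.85), ([304.5, -180.7, 22.4], 0.65), ([357.3, -388.0, 12.9], 0.64), ([742.4, -148.2, 14.4], 0.53), ([565.2, -109.0, 46.8], 0.51)]
[([539.3, -46.9, 64.1], 0.89), ([565.2, -102.6, 26.7], 0.2)]
```

View pics/d_wrist.png

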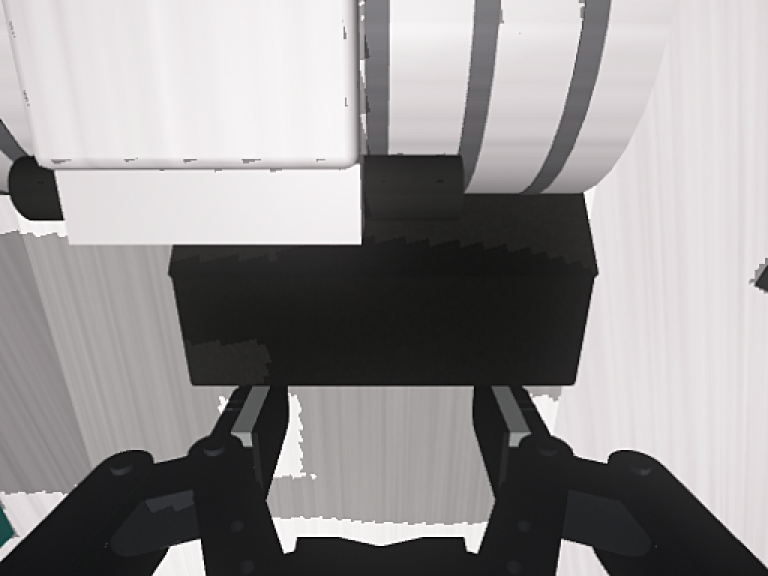

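move_arm(targets=[0.4, 0.1, 0, 0, 0])

```text
clock: 6.25
eef_pos: [552.3, -152.8, 43.3]
tcp_rot: [3.141, 0.0, 1.342]
contact_force: [-0.8, -3.8, 3.0]
opening: 0.702
```

move_arm(targets=[0.4, 0.1, 0, 0, 0])

```text
clock: 6.35
eef_pos: [552.5, -152.0, 43.4]
tcp_rot: [3.141, 0.001, 1.342]
contact_force: [-1.7, -6.1, 3.5]
opening: 0.699
```

```bash
python3 - <<'E'
from fit import *
s=r.sense(); print(s["eef_pos"],s["contact_force"],s["clock"])
d=r.grab_frame("wrist"); i=cv2.resize(d["img"],None,fx=1.5,fy=1.5,interpolation=3)
p=np.load('fit.npy'); R,t=fr(*p[:4])
c=(-d["world_to_cam"][:3,:3].T@d["world_to_cam"][:3,3]); cd=R.T@(c-t)
for yy,col in ((0,(0,0,255)),(4,(0,255,0)),(-4,(255,0,0))):
  v=cd[1:]-np.array([yy,35]); D=np.hypot(*v); a0=np.arctan2(v[1],v[0]); a=a0-np.arccos(35/D); a2=a0+np.arccos(35/D)
  for q in (a,a2):
    P=[proj(d,R@np.array([x,yy+35*np.cos(q),35+35*np.sin(q)])+t)*1.5 for x in (20,67)]
    print(yy,P); cv2.line(i,tuple(P[0].astype(int).tolist()),tuple(P[1].astype(int).tolist()),col,1)
cv2.imwrite('pics/e_wrist.png',i)
E
```

```text
[ 552.52504653 -151.98361776   43.38048757] [-1.66927592 -6.11597995  3.5088567 ] 6.35
0 [array([ 353.631814  , -165.25092065]), array([ 620.34609831, -163.08240852])]
0 [array([360.12894045, 203.91337306]), array([560.84928045, 204.03246261])]
4 [array([ 352.93747449, -194.27475045]), array([ 626.74653216, -191.82409923])]
4 [array([360.05670157, 186.92197316]), array([561.43220065, 187.09340947])]
-4 [array([ 354.30432971, -137.38909497]), array([ 614.14057719, -135.47248888])]
-4 [array([360.20156463, 220.62476929]), array([560.26121507, 220.69300221])]
```

View pics/e_wrist.png

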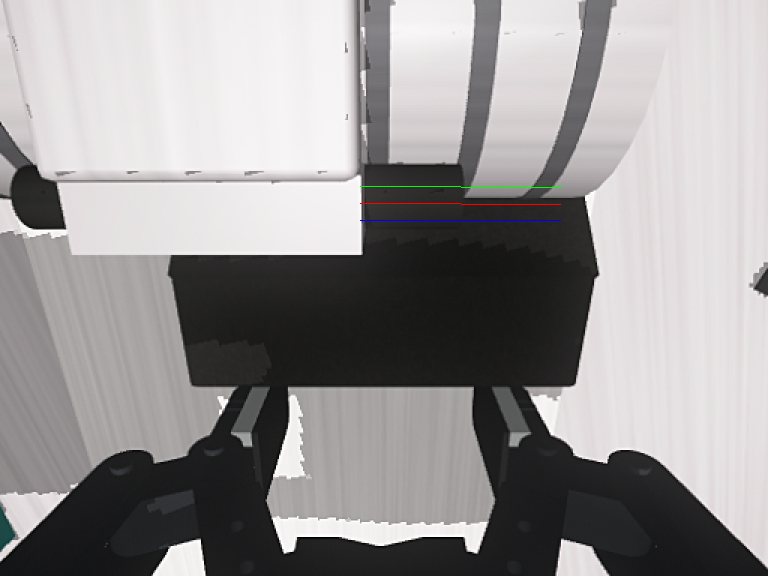

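move_arm(targets=[0.4, -1, 0, 0, 0, 0.4, -3, 0, 0, 0, 0.4, -3, 0, -4, 0, 0.4, -3, 0, -9, 0, 0.4, -3, 0, -14, 0, 0.4, -3, 0, -19, 0, 0.4, -3, 0, -21, 0, 0.4, -3, 0, -21, 0])

```text
clock: 7.2
eef_pos: [547.3, -181.6, 257.0]
tcp_rot: [3.136, 0.0, 1.342]
contact_force: [0.0, -0.5, -0.7]
opening: 0.701
```

```bash
python3 - <<'E'
from fit import *
s=r.sense(); print(s["eef_pos"],s["contact_force"],s["clock"],s["qpos"])
for n in ["wrist","scene","side"]:
    d=r.grab_frame(n); i=cv2.resize(d["img"],None,fx=1.5,fy=1.5,interpolation=3); cv2.imwrite(f'pics/f_{n}.png',i)
    for k in ["chock_mid","roller_center","crank_knob","crank_axis"]:
        print(n,k,[(np.round(m["position"],1).tolist(),round(m["conf"],2)) for m in r.mark_of(d,k)])
E
```

```text
[ 547.26730366 -181.60408962  256.95804044] [ 0.00481996 -0.48461766 -0.65517025] 7.2 [-3.23330313e-01  2.50933133e-01  1.71590114e+00  5.93770060e-04
  1.16870739e+00 -9.47901822e-02]
wrist chock_mid [([742.4, -152.7, 12.5], 0.93), ([298.5, -180.7, 20.7], 0.69), ([566.6, -107.0, 54.3], 0.56)]
wrist roller_center []
wrist crank_knob []
wrist crank_axis []
scene chock_mid [([741.9, -147.0, 15.8], 0.76), ([299.9, -180.6, 19.8], 0.74), ([356.8, -389.9, 16.5], 0.73), ([515.8, -416.2, 19.3], 0.73), ([564.2, -101.6, 48.1], 0.67)]
scene roller_center [([540.5, -47.9, 66.9], 0.81), ([700.5, 292.5, 1.3], 0.59)]
scene crank_knob [([614.8, 184.3, 165.5], 0.88)]
scene crank_axis [([586.4, 99.4, 138.7], 0.7)]
side chock_mid [([521.9, -420.1, 17.2], 0.81), ([745.0, -147.8, 17.1], 0.69), ([355.8, -388.7, 15.2], 0.68)]
side roller_center [([539.5, -46.6, 62.6], 0.71)]
side crank_knob [([616.1, 181.1, 164.5], 0.57), ([702.4, 293.6, 0.9], 0.38)]
side crank_axis [([585.9, 99.5, 136.1], 0.97)]
```

View pics/f_wrist.png

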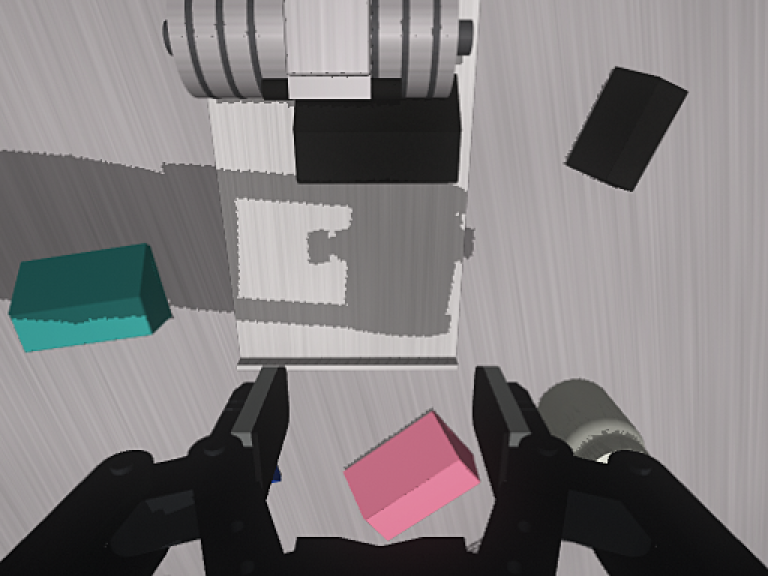

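View pics/f_scene.png

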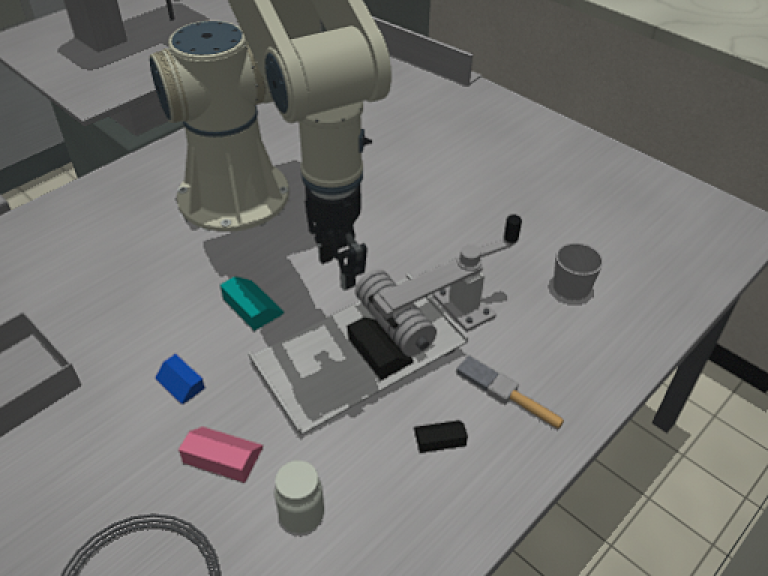

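move_arm(targets=[0.4, 5, 0, 0, 0, 0.4, 10, 0, 0, 0, 0.4, 15, 0, 0, 0, 0.4, 20, 0.3, 0, 0, 0.4, 21.8, 0.3, 0, 0, 0.4, 21.8, 0.3, 0, 0])

```text
clock: 8.55
eef_pos: [598.4, 33.2, 253.2]
tcp_rot: [3.142, -0.0, 1.345]
contact_force: [0.5, -0.5, -0.6]
opening: 0.7
```

```bash
python3 - <<'E'
from fit import *
s=r.sense(); print(s["eef_pos"],s["clock"],s["qpos"])
d=r.grab_frame("wrist"); i=cv2.resize(d["img"],None,fx=1.5,fy=1.5,interpolation=3); cv2.imwrite(f'pics/g_wrist.png',i)
for k in ["chock_mid","roller_center","crank_knob","crank_axis"]:
    print(k,[(np.round(m["position"],1).tolist(),round(m["conf"],2),proj(d,m["position"])*1.5) for m in r.mark_of(d,k)])
E
```

```text
[598.4383943   33.16285235 253.1986532 ] 8.55 [5.26675826e-02 2.93397608e-01 1.66714657e+00 3.56913312e-04
 1.18089167e+00 2.77846976e-01]
chock_mid [([740.8, -152.6, 14.9], 0.62, array([580.79682215, 390.99585581]))]
roller_center []
crank_knob []
crank_axis [([584.5, 99.4, 138.0], 0.78, array([324.84950951, 161.18822925]))]
```

View pics/g_wrist.png

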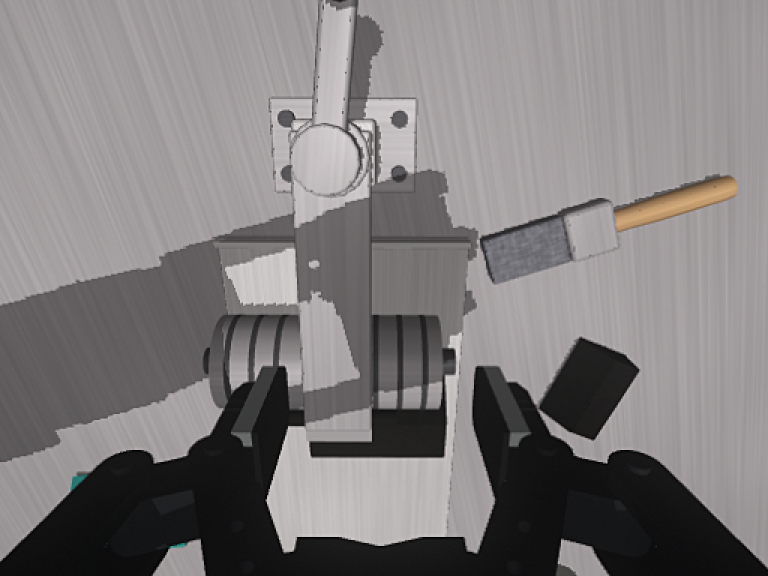

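move_arm(targets=[0.4, 5, -1, 0, -8, 0.4, 10, -2, 0, -16, 0.4, 15, -3, 0, -24, 0.4, 20.5, -3, 0, -32, 0.4, 20.5, -3, 0, -40, 0.4, 20.5, -3, 0, -48, 0.4, 20.5, -3, 0, -56, 0.4, 20.5, -3, 0, -64, 0.4, 20.5, -3, 0, -72, 0.4, 20.5, -3, 0, -80])

```text
clock: 9.8
eef_pos: [615.6, 235.7, 253.3]
tcp_rot: [-3.141, 0.0, 2.742]
contact_force: [-0.5, 1.3, 0.3]
opening: 0.701
```

move_arm(targets=[0.4, 0, 0, 0, -8, 0.4, 0, 0, 0, -16, 0.4, 0, 0, 0, -24, 0.4, 0, 0, 0, -32, 0.4, 0, 0, 0, -40, 0.4, 0, 0, 0, -48, 0.4, 0, 0, 0, -56, 0.4, 0, 0, 0, -64, 0.4, 0, 0, 0, -72, 0.4, 0, 0, 0, -80])

```text
clock: 10.8
eef_pos: [615.6, 235.6, 253.3]
tcp_rot: [-3.142, -0.0, -2.145]
contact_force: [-0.1, 0.1, 0.2]
opening: 0.701
```

move_arm(targets=[0.4, 0, 0, 0, -8, 0.4, 0, 0, 0, -16, 0.4, 0, 0, 0, -24, 0.4, 0, 0, 0, -30, 0.4, 0, 0, 0, -30])

```text
clock: 11.3
eef_pos: [615.6, 235.8, 253.4]
tcp_rot: [-3.142, -0.0, -1.625]
contact_force: [0.3, 0.2, -0.4]
opening: 0.698
```

```bash
python3 - <<'E'
from fit import *
s=r.sense(); print(s["eef_pos"],s["tcp_rot"],s["clock"],s["qpos"])
d=r.grab_frame("wrist"); i=cv2.resize(d["img"],None,fx=1.5,fy=1.5,interpolation=3); cv2.imwrite(f'pics/h_wrist.png',i)
for k in ["roller_center","crank_knob","crank_axis"]:
    print(k,[(np.round(m["position"],1).tolist(),round(m["conf"],2),proj(d,m["position"])*1.5) for m in r.mark_of(d,k)])
E
```

```text
[615.59262624 235.81693221 253.37377439] [-3.14155894e+00 -1.69817052e-04 -1.62513032e+00] 11.3 [ 3.63641901e-01  3.87514774e-01  1.53205414e+00 -1.79700585e-04
  1.22206186e+00 -2.72355536e+00]
roller_center []
crank_knob [([611.7, 183.5, 164.3], 0.94, array([381.85522826, 187.85104641]))]
crank_axis []
```

View pics/h_wrist.png

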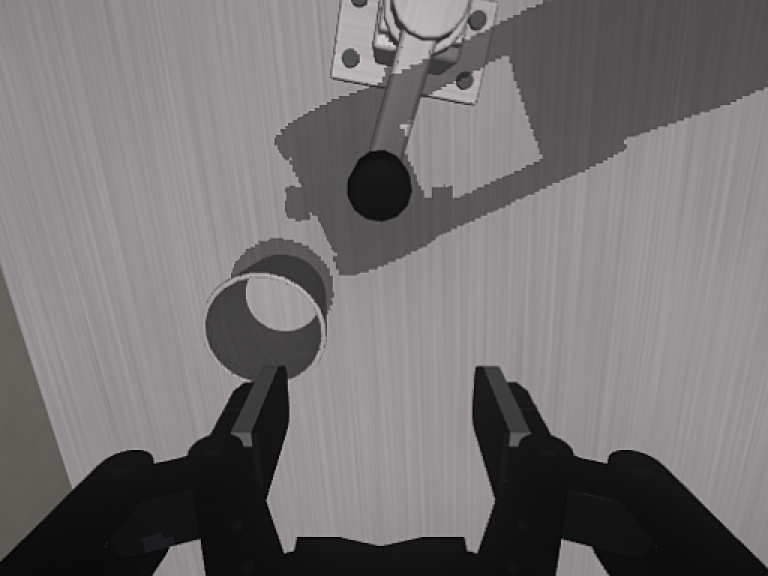

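```bash
python3 - <<'E'
from fit import *
d=r.grab_frame("wrist")
g=np.array(d["img"])
k=atz(d,np.array([380,186])/1.5,189); print("knob",k)
# hub seen from here: right/left edges of disc
print("hub-here", atz(d,np.array([429,3])/1.5,148))
# from previous pose g: reuse same camera mount: rebuild world_to_cam from tool pose
from scipy.spatial.transform import Rotation as Ro
def T(rot,pos):
    M=np.eye(4); M[:3,:3]=Ro.from_euler('xyz',rot).as_matrix(); M[:3,3]=pos; return M
s=r.sense(); Tn=T(s["tcp_rot"],s["eef_pos"]); X=d["world_to_cam"]@Tn
d2=dict(d); d2["world_to_cam"]=X@np.linalg.inv(T([3.142,0,1.345],[598.44,33.16,253.2]))
h=atz(d2,np.array([325,160])/1.5,148); print("hub",h)
v=k-h; print(np.hypot(v[0],v[1]), np.degrees(np.arctan2(v[1],v[0])))
E
```

```text
knob [611.98563587 180.22433755 189.        ]
hub-here [585.59070041 105.1594555  148.        ]
hub [586.35424908 101.73214489 148.        ]
82.57113477022935 71.91570827835542
```

move_arm(targets=[0.4, 4, 0, 0, 0, 0.4, 5.4, 0, 1, 0, 0.4, 5.4, 0, 5, 0, 0.4, 5.4, 0, 8.5, 0, 0.4, 5.4, 0, 10.3, 0, 0.4, 5.4, 0, 10.3, 0])

```text
clock: 12.15
eef_pos: [610.3, 182.6, 146.9]
tcp_rot: [3.136, -0.002, -1.626]
contact_force: [-0.5, 0.4, -0.3]
opening: 0.699
```

move_arm(targets=[-1, 0, 0, 0, 0, -1, 0, 0, 0, 0, -1, 0, 0, 0, 0, -1, 0, 0, 0, 0, -1, 0, 0, 0, 0], squeeze=30)

```text
clock: 12.65
eef_pos: [613.4, 183.7, 151.8]
tcp_rot: [-3.139, 0.001, -1.625]
contact_force: [-0.4, 0.4, 5.9]
opening: 0.317
```

```bash
python3 - <<'E'
from fit import *
s=r.sense(); print(s["eef_pos"],s["tcp_rot"],s["clock"],s["qpos"],s["contact_force"],s["opening"])
d=r.grab_frame("wrist"); cv2.imwrite('pics/i_wrist.png',d["img"])
d=r.grab_frame("scene"); cv2.imwrite('pics/i_scene.png',cv2.resize(d["img"][100:260,230:440],None,fx=3,fy=3))
E
```

```text
[613.38776714 183.71698878 151.82296634] [-3.13899286e+00  1.01787747e-03 -1.62493006e+00] 12.65 [ 2.88620946e-01  4.55126351e-01  1.66954446e+00  1.00023965e-04
  1.01413119e+00 -2.79888938e+00] [-0.38683005  0.41710919  5.86428581] 0.31729799995791463
```

View pics/i_wrist.png

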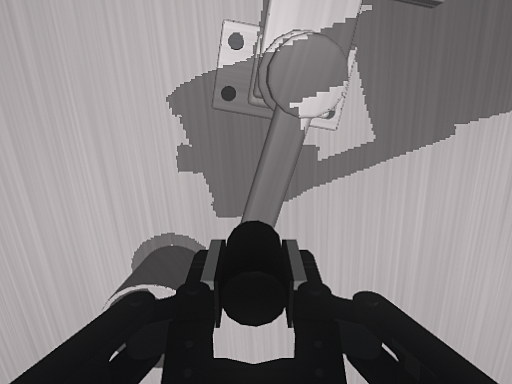

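View pics/i_scene.png

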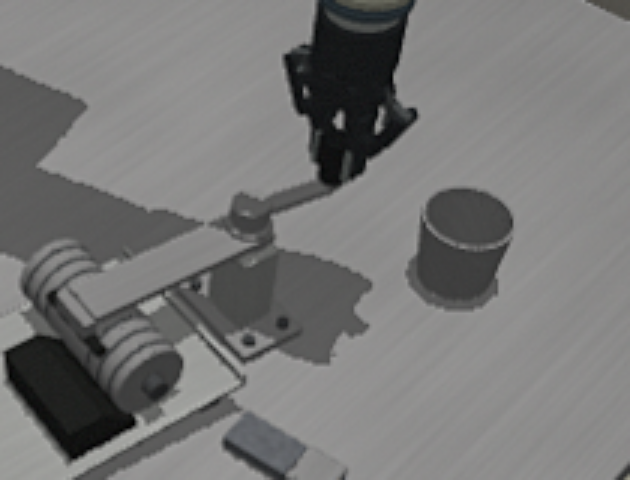

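```bash
cat > path.py <<'E'
import numpy as np,sys
# usage: path(theta0_done_deg, n rows step deg, C, ang0)
def rows(C,K0,yaw0,o,a,b,step,k=0.9):
    # crank progress a..b deg (clockwise)
    C=np.array(C);v=np.array(K0)-C;R=np.hypot(*v);f0=np.arctan2(v[1],v[0])
    def pose(p):
        f=f0-np.radians(p); yw=yaw0-np.radians(p*k)
        return np.array([C[0]+R*np.cos(f)-o*np.cos(yw),C[1]+R*np.sin(f)-o*np.sin(yw)]),22*p/360,yw
    P0,z0,y0=pose(a); tx=np.array([np.cos(y0),np.sin(y0)]); ty=np.array([np.sin(y0),-np.cos(y0)])
    out=[]
    for p in np.arange(a+step,b+1e-6,step):
        P,z,y=pose(p); d=(P-P0)/10
        out+=[-1,round(float(d@tx),2),round(float(d@ty),2),round(-(z-z0)/10,3),round((p-a)*k,1)]
    print(R,np.degrees(f0)); print(out)
E
python3 - <<'E'
from fit import *
from path import rows
d=r.grab_frame("wrist")
h=atz(d,(307,73),148); print("hub",h); e=[atz(d,q,148) for q in ((267,73),(348,73))]; print(np.linalg.norm(e[0]-e[1]))
C=(586.2,101.3); x=613.4; y=C[1]+np.sqrt(85**2-(x-C[0])**2); print(y)
rows(C,(x,y),-1.625,183.7-y,0,60,6)
E
```

```text
hub [585.74324098  99.20383055 148.        ]
34.366561307919135
181.8304911198237
85.00000000000001 71.33707511505757
[-1, 0.28, -0.86, np.float64(-0.037), np.float64(5.4), -1, 0.66, -1.69, np.float64(-0.073), np.float64(10.8), -1, 1.11, -2.47, np.float64(-0.11), np.float64(16.2), -1, 1.65, -3.2, np.float64(-0.147), np.float64(21.6), -1, 2.26, -3.87, np.float64(-0.183), np.float64(27.0), -1, 2.93, -4.48, np.float64(-0.22), np.float64(32.4), -1, 3.67, -5.01, np.float64(-0.257), np.float64(37.8), -1, 4.45, -5.46, np.float64(-0.293), np.float64(43.2), -1, 5.28, -5.83, np.float64(-0.33), np.float64(48.6), -1, 6.15, -6.1, np.float64(-0.367), np.float64(54.0)]
```

move_arm(targets=[-1, 0.28, -0.86, -0.04, 5.4, -1, 0.66, -1.69, -0.07, 10.8, -1, 1.11, -2.47, -0.11, 16.2, -1, 1.65, -3.2, -0.15, 21.6, -1, 2.26, -3.87, -0.18, 27])

```text
clock: 13.3
eef_pos: [649.8, 160.2, 153.6]
tcp_rot: [3.14, 0.003, -2.101]
contact_force: [-4.3, 5.4, 6.4]
opening: 0.315
```

```bash
python3 - <<'E'
from fit import *
from path import rows
s=r.sense(); print(s["eef_pos"],s["tcp_rot"],s["contact_force"],s["wrist_torque"],s["opening"])
d=r.grab_frame("wrist"); cv2.imwrite('pics/j_wrist.png',d["img"])
rows((586.2,101.3),(613.4,181.83),-1.625,1.87,30,90,6)
E
```

```text
[649.80323877 160.20256089 153.56228186] [ 3.14026962e+00  2.59786832e-03 -2.10108894e+00] [-4.30427946  5.42934513  6.35853699] [ 0.75752896  0.70360697 -0.37672949] 0.3150311319913337
84.99953470460882 71.33696917906823
[-1, 0.33, -0.85, np.float64(-0.037), np.float64(5.4), -1, 0.74, -1.65, np.float64(-0.073), np.float64(10.8), -1, 1.24, -2.41, np.float64(-0.11), np.float64(16.2), -1, 1.81, -3.11, np.float64(-0.147), np.float64(21.6), -1, 2.45, -3.75, np.float64(-0.183), np.float64(27.0), -1, 3.16, -4.32, np.float64(-0.22), np.float64(32.4), -1, 3.92, -4.81, np.float64(-0.257), np.float64(37.8), -1, 4.73, -5.22, np.float64(-0.293), np.float64(43.2), -1, 5.57, -5.54, np.float64(-0.33), np.float64(48.6), -1, 6.45, -5.78, np.float64(-0.367), np.float64(54.0)]
```

View pics/j_wrist.png

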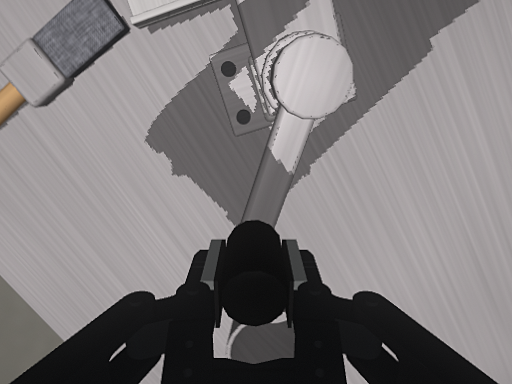

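move_arm(targets=[-1, 0.33, -0.85, -0.04, 5.4, -1, 0.74, -1.65, -0.07, 10.8, -1, 1.24, -2.41, -0.11, 16.2, -1, 1.81, -3.11, -0.15, 21.6, -1, 2.45, -3.75, -0.18, 27, -1, 3.16, -4.32, -0.22, 32.4, -1, 3.92, -4.81, -0.26, 37.8, -1, 4.73, -5.22, -0.29, 43.2, -1, 5.57, -5.54, -0.33, 48.6, -1, 6.45, -5.78, -0.37, 54])

```text
clock: 14.35
eef_pos: [669.4, 75.3, 157.3]
tcp_rot: [3.139, 0.005, -3.044]
contact_force: [3.7, 8.1, 1.9]
opening: 0.321
```

```bash
python3 - <<'E'
from fit import *
from path import rows
s=r.sense(); print(s["eef_pos"],s["tcp_rot"],s["contact_force"],s["wrist_torque"],s["opening"],s["qpos"][5])
for a in (90,150,210): rows((586.2,101.3),(613.4,181.83),-1.625,1.87,a,a+60,6)
E
```

```text
[669.43504456  75.34756873 157.27572938] [ 3.13905429  0.00513102 -3.04356775] [3.66362554 8.08468648 1.90950239] [ 1.04949151 -0.51101118 -0.51975328] 0.3205691876705572 -1.561647515926984
84.99953470460882 71.33696917906823
[-1, 0.41, -0.81, np.float64(-0.037), np.float64(5.4), -1, 0.91, -1.57, np.float64(-0.073), np.float64(10.8), -1, 1.48, -2.27, np.float64(-0.11), np.float64(16.2), -1, 2.12, -2.91, np.float64(-0.147), np.float64(21.6), -1, 2.82, -3.48, np.float64(-0.183), np.float64(27.0), -1, 3.58, -3.97, np.float64(-0.22), np.float64(32.4), -1, 4.39, -4.38, np.float64(-0.257), np.float64(37.8), -1, 5.23, -4.7, np.float64(-0.293), np.float64(43.2), -1, 6.11, -4.94, np.float64(-0.33), np.float64(48.6), -1, 7.0, -5.08, np.float64(-0.367), np.float64(54.0)]
84.99953470460882 71.33696917906823
[-1, 0.49, -0.76, np.float64(-0.037), np.float64(5.4), -1, 1.06, -1.46, np.float64(-0.073), np.float64(10.8), -1, 1.7, -2.1, np.float64(-0.11), np.float64(16.2), -1, 2.4, -2.67, np.float64(-0.147), np.float64(21.6), -1, 3.16, -3.17, np.float64(-0.183), np.float64(27.0), -1, 3.97, -3.58, np.float64(-0.22), np.float64(32.4), -1, 4.81, -3.9, np.float64(-0.257), np.float64(37.8), -1, 5.68, -4.14, np.float64(-0.293), np.float64(43.2), -1, 6.58, -4.28, np.float64(-0.33), np.float64(48.6), -1, 7.48, -4.33, np.float64(-0.367), np.float64(54.0)]
84.99953470460882 71.33696917906823
[-1, 0.57, -0.7, np.float64(-0.037), np.float64(5.4), -1, 1.21, -1.34, np.float64(-0.073), np.float64(10.8), -1, 1.91, -1.91, np.float64(-0.11), np.float64(16.2), -1, 2.66, -2.41, np.float64(-0.147), np.float64(21.6), -1, 3.47, -2.82, np.float64(-0.183), np.float64(27.0), -1, 4.31, -3.15, np.float64(-0.22), np.float64(32.4), -1, 5.18, -3.38, np.float64(-0.257), np.float64(37.8), -1, 6.07, -3.53, np.float64(-0.293), np.float64(43.2), -1, 6.97, -3.58, np.float64(-0.33), np.float64(48.6), -1, 7.88, -3.53, np.float64(-0.367), np.float64(54.0)]
```

move_arm(targets=[-1, 0.41, -0.81, -0.04, 5.4, -1, 0.91, -1.57, -0.07, 10.8, -1, 1.48, -2.27, -0.11, 16.2, -1, 2.12, -2.91, -0.15, 21.6, -1, 2.82, -3.48, -0.18, 27, -1, 3.58, -3.97, -0.22, 32.4, -1, 4.39, -4.38, -0.26, 37.8, -1, 5.23, -4.7, -0.29, 43.2, -1, 6.11, -4.94, -0.33, 48.6, -1, 7.0, -5.08, -0.37, 54])

```text
clock: 15.35
eef_pos: [605.3, 16.0, 160.9]
tcp_rot: [3.137, 0.004, 2.297]
contact_force: [7.0, 1.0, 1.5]
opening: 0.319
```

move_arm(targets=[-1, 0.49, -0.76, -0.04, 5.4, -1, 1.06, -1.46, -0.07, 10.8, -1, 1.7, -2.1, -0.11, 16.2, -1, 2.4, -2.67, -0.15, 21.6, -1, 3.16, -3.17, -0.18, 27, -1, 3.97, -3.58, -0.22, 32.4, -1, 4.81, -3.9, -0.26, 37.8, -1, 5.68, -4.14, -0.29, 43.2, -1, 6.58, -4.28, -0.33, 48.6, -1, 7.48, -4.33, -0.37, 54])

```text
clock: 16.35
eef_pos: [522.2, 42.2, 164.5]
tcp_rot: [3.138, 0.0, 1.355]
contact_force: [3.1, -4.8, 4.1]
opening: 0.319
```

```bash
python3 - <<'E'
from fit import *
from path import rows
s=r.sense(); print(s["eef_pos"],s["tcp_rot"],s["contact_force"],s["wrist_torque"],s["opening"],s["qpos"][5])
p=np.array(s["eef_pos"][:2])-[586.2,101.3]; print(np.hypot(*p),np.degrees(np.arctan2(p[1],p[0])))
for n in ("wrist","scene"):
    d=r.grab_frame(n); cv2.imwrite(f'pics/k_{n}.png',cv2.resize(d["img"],None,fx=1.5,fy=1.5))
E
```

```text
[522.22056894  42.16740552 164.49152479] [3.13754594e+00 3.56553589e-04 1.35515945e+00] [ 3.11009426 -4.81433478  4.12364069] [-0.8208953  -0.35354941 -0.30019451] 0.3189590355067228 0.2954169745372599
87.12078585406412 -137.25453149183633
```

View pics/k_wrist.png

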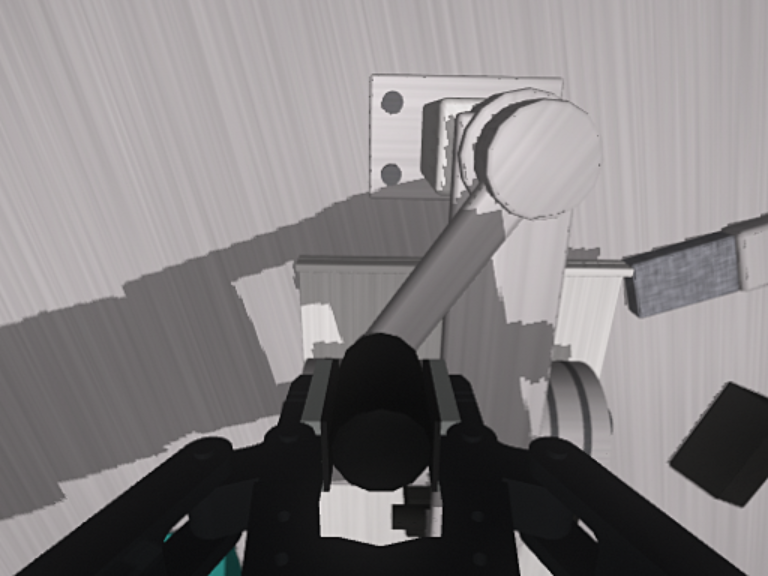

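View pics/k_scene.png

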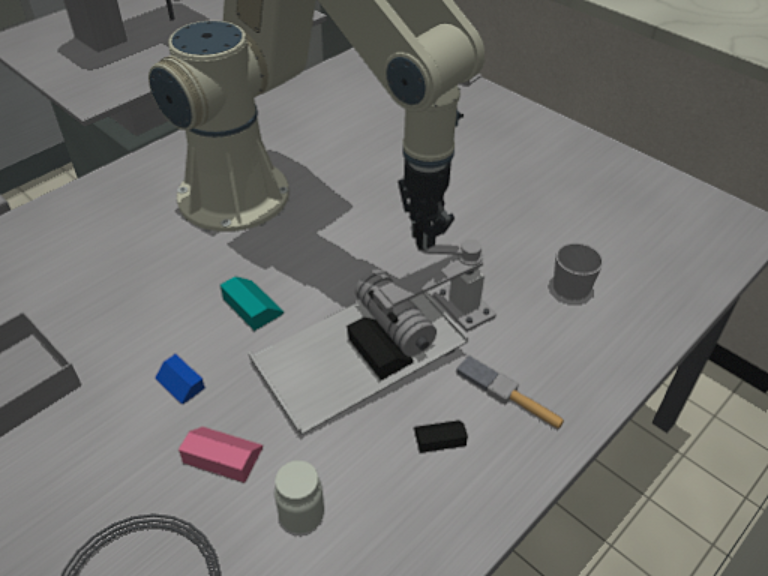

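move_arm(targets=[-1, 0.57, -0.7, -0.04, 5.4, -1, 1.21, -1.34, -0.07, 10.8, -1, 1.91, -1.91, -0.11, 16.2, -1, 2.66, -2.41, -0.15, 21.6, -1, 3.47, -2.82, -0.18, 27, -1, 4.31, -3.15, -0.22, 32.4, -1, 5.18, -3.38, -0.26, 37.8, -1, 6.07, -3.53, -0.29, 43.2, -1, 6.97, -3.58, -0.33, 48.6, -1, 7.88, -3.53, -0.37, 54])

```text
clock: 17.45
eef_pos: [503.1, 126.4, 167.9]
tcp_rot: [3.14, 0.0, 0.414]
contact_force: [-1.0, -9.1, 9.4]
opening: 0.315
```

```bash
python3 - <<'E'
from fit import *
from path import rows
s=r.sense(); print(s["eef_pos"],s["tcp_rot"],s["contact_force"],s["wrist_torque"],s["opening"],s["qpos"][5])
p=np.array(s["eef_pos"][:2])-[586.2,101.3]; print(np.hypot(*p),np.degrees(np.arctan2(p[1],p[0])))
for a in (270,330): rows((586.2,101.3),(613.4,181.83),-1.625,1.87,a,a+(60 if a<300 else 50),6 if a<300 else 5)
E
```

```text
[503.13901596 126.42632353 167.90466251] [3.13975024e+00 2.03762248e-04 4.14414156e-01] [-0.99445225 -9.08787271  9.42788449] [-1.45658238  0.09686784 -0.51650817] 0.31469857621658986 1.4021907627259778
86.77821848551231 163.16919648372172
84.99953470460882 71.33696917906823
[-1, 0.64, -0.64, np.float64(-0.037), np.float64(5.4), -1, 1.34, -1.21, np.float64(-0.073), np.float64(10.8), -1, 2.09, -1.71, np.float64(-0.11), np.float64(16.2), -1, 2.89, -2.12, np.float64(-0.147), np.float64(21.6), -1, 3.73, -2.45, np.float64(-0.183), np.float64(27.0), -1, 4.6, -2.68, np.float64(-0.22), np.float64(32.4), -1, 5.49, -2.83, np.float64(-0.257), np.float64(37.8), -1, 6.39, -2.88, np.float64(-0.293), np.float64(43.2), -1, 7.3, -2.84, np.float64(-0.33), np.float64(48.6), -1, 8.19, -2.7, np.float64(-0.367), np.float64(54.0)]
84.99953470460882 71.33696917906823
[-1, 0.58, -0.48, np.float64(-0.031), np.float64(4.5), -1, 1.19, -0.91, np.float64(-0.061), np.float64(9.0), -1, 1.85, -1.28, np.float64(-0.092), np.float64(13.5), -1, 2.53, -1.6, np.float64(-0.122), np.float64(18.0), -1, 3.23, -1.85, np.float64(-0.153), np.float64(22.5), -1, 3.96, -2.04, np.float64(-0.183), np.float64(27.0), -1, 4.7, -2.17, np.float64(-0.214), np.float64(31.5), -1, 5.45, -2.24, np.float64(-0.244), np.float64(36.0), -1, 6.2, -2.23, np.float64(-0.275), np.float64(40.5), -1, 6.95, -2.17, np.float64(-0.306), np.float64(45.0)]
```

move_arm(targets=[-1, 0.64, -0.64, -0.05, 5.4, -1, 1.34, -1.21, -0.1, 10.8, -1, 2.09, -1.71, -0.14, 16.2, -1, 2.89, -2.12, -0.18, 21.6, -1, 3.73, -2.45, -0.22, 27, -1, 4.6, -2.68, -0.26, 32.4, -1, 5.49, -2.83, -0.29, 37.8, -1, 6.39, -2.88, -0.33, 43.2, -1, 7.3, -2.84, -0.37, 48.6, -1, 8.19, -2.7, -0.41, 54])

```text
clock: 18.45
eef_pos: [565.4, 184.8, 171.4]
tcp_rot: [3.139, 0.003, -0.528]
contact_force: [-10.1, -3.9, 10.3]
opening: 0.323
```

move_arm(targets=[-1, 0.58, -0.48, -0.03, 4.5, -1, 1.19, -0.91, -0.06, 9])

```text
clock: 18.65
eef_pos: [580.1, 186.8, 171.9]
tcp_rot: [3.139, 0.003, -0.685]
contact_force: [-9.8, -2.7, 9.7]
opening: 0.318
```

```bash
python3 - <<'E'
from fit import *
from path import rows
s=r.sense(); print(s["eef_pos"],s["tcp_rot"],s["contact_force"],s["wrist_torque"],s["opening"],s["qpos"][5])
p=np.array(s["eef_pos"][:2])-[586.2,101.3]; print(np.hypot(*p),np.degrees(np.arctan2(p[1],p[0])))
rows((586.2,101.3),(613.4,181.83),-1.625,1.87,340,370,3)
E
```

```text
[580.08588523 186.79095348 171.93674494] [ 3.13869859e+00  2.81155294e-03 -6.85134590e-01] [-9.81368874 -2.68528734  9.67095923] [-0.27130325  1.35681844 -0.62795161] 0.31842749385701585 2.564085900988748
85.70930827841413 94.09069645424658
84.99953470460882 71.33696917906823
[-1, 0.35, -0.29, np.float64(-0.018), np.float64(2.7), -1, 0.71, -0.56, np.float64(-0.037), np.float64(5.4), -1, 1.08, -0.81, np.float64(-0.055), np.float64(8.1), -1, 1.47, -1.04, np.float64(-0.073), np.float64(10.8), -1, 1.87, -1.25, np.float64(-0.092), np.float64(13.5), -1, 2.28, -1.44, np.float64(-0.11), np.float64(16.2), -1, 2.69, -1.61, np.float64(-0.128), np.float64(18.9), -1, 3.12, -1.75, np.float64(-0.147), np.float64(21.6), -1, 3.55, -1.88, np.float64(-0.165), np.float64(24.3), -1, 3.99, -1.98, np.float64(-0.183), np.float64(27.0)]
```

move_arm(targets=[-1, 0.35, -0.29, -0.02, 2, -1, 0.71, -0.56, -0.04, 4, -1, 1.08, -0.81, -0.06, 6])

```text
clock: 18.95
eef_pos: [593.5, 186.3, 172.5]
tcp_rot: [3.139, 0.002, -0.788]
contact_force: [-5.7, -2.9, 7.8]
opening: 0.317
```

```bash
python3 - <<'E'
from fit import *
s=r.sense(); print(s["eef_pos"],s["tcp_rot"],s["contact_force"],s["wrist_torque"],s["qpos"][5])
C=np.array([586.2,101.3]); P=s["eef_pos"][:2]; 
# next steps: nominal knob angle now and rows (tool yaw = actual)
yaw=s["tcp_rot"][2]; tx=np.array([np.cos(yaw),np.sin(yaw)]);ty=np.array([np.sin(yaw),-np.cos(yaw)])
v=P-C; f=np.arctan2(v[1],v[0]); R=np.hypot(*v); print(R,np.degrees(f))
for p in range(3,31,3):
    q=C+R*np.array([np.cos(f-np.radians(p)),np.sin(f-np.radians(p))])-P; print(p,(q@tx/10).round(2),(q@ty/10).round(2))
E
```

```text
[593.53564439 186.25664257 172.46442649] [ 3.13864205e+00  2.41131621e-03 -7.87774597e-01] [-5.72331776 -2.89246602  7.76112183] [-0.19861753  0.80955764 -0.2863177 ] 2.659361201630521
85.27275528970212 85.06499353659031
3 0.35 -0.28
6 0.71 -0.54
9 1.09 -0.78
12 1.47 -1.0
15 1.87 -1.2
18 2.28 -1.38
21 2.7 -1.54
24 3.12 -1.68
27 3.56 -1.79
30 3.99 -1.88
```

move_arm(targets=[-1, 0.35, -0.28, -0.02, 1, -1, 0.71, -0.54, -0.04, 2])

```text
clock: 19.15
eef_pos: [602.2, 184.9, 172.7]
tcp_rot: [3.138, 0.002, -0.822]
contact_force: [-8.1, 0.3, 6.5]
opening: 0.32
```

move_arm(targets=[-1, 0.37, -0.25, -0.02, 1, -1, 0.75, -0.47, -0.04, 2])

```text
clock: 19.35
eef_pos: [610.6, 182.6, 173.0]
tcp_rot: [3.138, 0.002, -0.857]
contact_force: [-7.3, -3.2, 6.0]
opening: 0.321
```

```bash
python3 - <<'E'
from fit import *
s=r.sense(); print(s["eef_pos"],s["tcp_rot"],s["contact_force"],s["wrist_torque"],s["qpos"][5])
C=np.array([586.2,101.3]); P=s["eef_pos"][:2]; 
yaw=s["tcp_rot"][2]; tx=np.array([np.cos(yaw),np.sin(yaw)]);ty=np.array([np.sin(yaw),-np.cos(yaw)])
v=P-C; f=np.arctan2(v[1],v[0]); R=np.hypot(*v); print(R,np.degrees(f))
for p in range(3,25,3):
    q=C+R*np.array([np.cos(f-np.radians(p)),np.sin(f-np.radians(p))])-P; print(p,(q@tx/10).round(2),(q@ty/10).round(2))
E
```

```text
[610.64623624 182.64368698 173.00870316] [ 3.13791956e+00  2.38778309e-03 -8.56743988e-01] [-7.25750733 -3.17020395  6.04845003] [-0.37646634  0.8645243  -0.33125654] 2.7150909029169696
84.93770586858913 73.27288879596567
3 0.38 -0.23
6 0.77 -0.44
9 1.18 -0.62
12 1.59 -0.79
15 2.01 -0.93
18 2.44 -1.05
21 2.87 -1.15
24 3.31 -1.23
```

move_arm(targets=[-1, 0.38, -0.23, -0.02, 0.5, -1, 0.77, -0.44, -0.04, 1])

```text
clock: 19.55
eef_pos: [618.7, 179.7, 173.3]
tcp_rot: [3.137, 0.003, -0.874]
contact_force: [-9.2, 0.9, 7.0]
opening: 0.323
```

move_arm(targets=[-1, 0.4, -0.19, -0.02, 0.5])

```text
clock: 19.65
eef_pos: [622.9, 177.7, 173.4]
tcp_rot: [3.137, 0.002, -0.882]
contact_force: [-11.3, -0.3, 6.3]
opening: 0.315
```

move_arm(targets=[-1, 0.4, -0.19, -0.02, 0.5])

```text
clock: 19.75
eef_pos: [626.5, 176.0, 173.6]
tcp_rot: [3.137, 0.003, -0.892]
contact_force: [-11.9, -0.1, 6.8]
opening: 0.32
```

move_arm(targets=[-1, 0.36, -0.15, -0.02, 0.5])

```text
clock: 19.85
eef_pos: [629.2, 174.3, 173.6]
tcp_rot: [3.136, 0.004, -0.9]
contact_force: [-23.9, 9.6, 11.7]
opening: 0.316
```

```bash
python3 - <<'E'
from fit import *
s=r.sense(); P=s["eef_pos"][:2]-np.array([586.2,101.3]); print(s["eef_pos"],s["contact_force"],np.hypot(*P),np.degrees(np.arctan2(P[1],P[0])),s["qpos"][5])
d=r.grab_frame("wrist"); cv2.imwrite('pics/l_wrist.png',cv2.resize(d["img"],None,fx=1.5,fy=1.5))
E
```

```text
[629.15297582 174.34689676 173.55124054] [-23.93365469   9.56276505  11.66582378] 84.7396439618352 59.5436555316469 2.737043994890564
```

View pics/l_wrist.png

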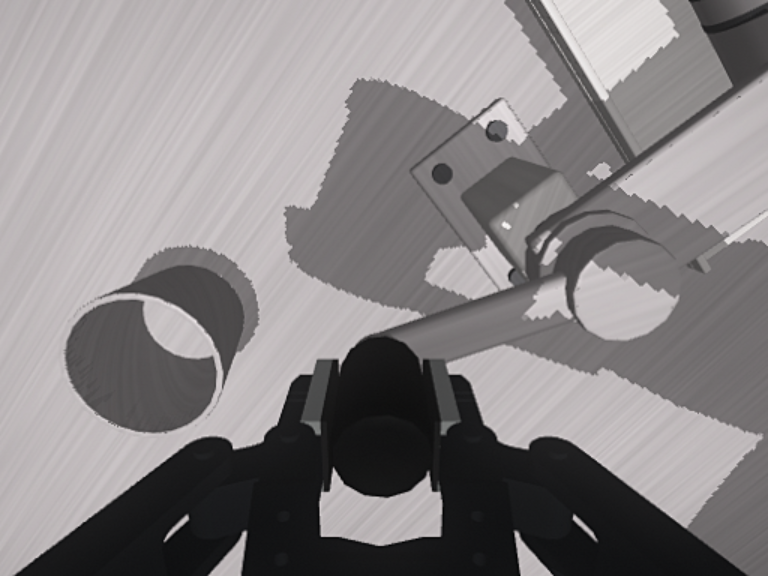

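move_arm(targets=[-1, -0.25, 0.1, 0, 0, 0.4, -0.25, 0.1, 0, 0, 0.4, -0.25, 0.1, 0, 0, 0.4, -0.25, 0.1, 0, 0, 0.4, -0.25, 0.1, -1, 0, 0.4, -0.25, 0.1, -5, 0, 0.4, -0.25, 0.1, -10, 0, 0.4, -0.25, 0.1, -14, 0, 0.4, -0.25, 0.1, -14, 0])

```text
clock: 20.8
eef_pos: [632.9, 176.7, 321.9]
tcp_rot: [-3.131, -0.004, -0.9]
contact_force: [0.5, -0.7, 0.4]
opening: 0.7
```

```bash
python3 - <<'E'
from fit import *
s=r.sense(); print(s["eef_pos"],s["contact_force"],s["opening"],s["clock"])
for n in ("scene","side"):
    d=r.grab_frame(n); cv2.imwrite(f'pics/m_{n}.png',cv2.resize(d["img"],None,fx=1.5,fy=1.5,interpolation=3)); cv2.imwrite(f'pics/mc_{n}.png',cv2.resize(d["img"][130:290,180:400],None,fx=3.5,fy=3.5,interpolation=3))
    for k in ["chock_mid","roller_center","crank_knob","crank_axis","cup","jar","brush"]:
        print(n,k,[(np.round(m["position"],1).tolist(),round(m["conf"],2)) for m in r.mark_of(d,k)])
E
```

```text
[632.91361008 176.73799274 321.87822304] [ 0.50813909 -0.70623394  0.41660797] 0.6997561602123562 20.8
scene chock_mid [([565.5, -101.7, 48.7], 0.87), ([741.2, -147.4, 12.7], 0.84), ([302.6, -179.3, 19.3], 0.79), ([354.4, -388.9, 15.3], 0.78), ([519.4, -417.1, 20.6], 0.61)]
scene roller_center [([587.2, 100.5, 160.9], 0.65), ([537.6, -45.1, 65.5], 0.56), ([563.5, -101.9, 29.3], 0.22)]
scene crank_knob [([632.1, 178.1, 189.9], 0.58)]
scene crank_axis [([588.9, 100.2, 162.1], 0.97), ([681.1, -394.4, -0.7], 0.4)]
scene cup [([699.2, 289.6, -1.3], 0.93)]
scene jar [([686.1, -398.0, 1.6], 0.98)]
scene brush [([776.7, -5.5, 0.0], 0.93)]
side chock_mid [([524.8, -421.3, 21.4], 0.88), ([302.7, -175.4, 23.3], 0.81), ([743.2, -144.1, 13.4], 0.76), ([354.3, -389.2, 13.2], 0.67), ([565.5, -102.3, 49.5], 0.44)]
side roller_center [([539.1, -47.4, 62.3], 0.57)]
side crank_knob [([629.0, 173.3, 186.6], 0.79)]
side crank_axis [([588.0, 101.0, 154.9], 0.94), ([777.4, -4.4, -0.6], 0.37)]
side cup [([702.1, 293.5, 2.5], 0.6)]
side jar [([682.5, -393.5, 3.5], 0.53)]
side brush [([774.8, -2.8, 0.8], 0.67), ([563.3, -108.4, 49.0], 0.24)]
```

View pics/mc_scene.png

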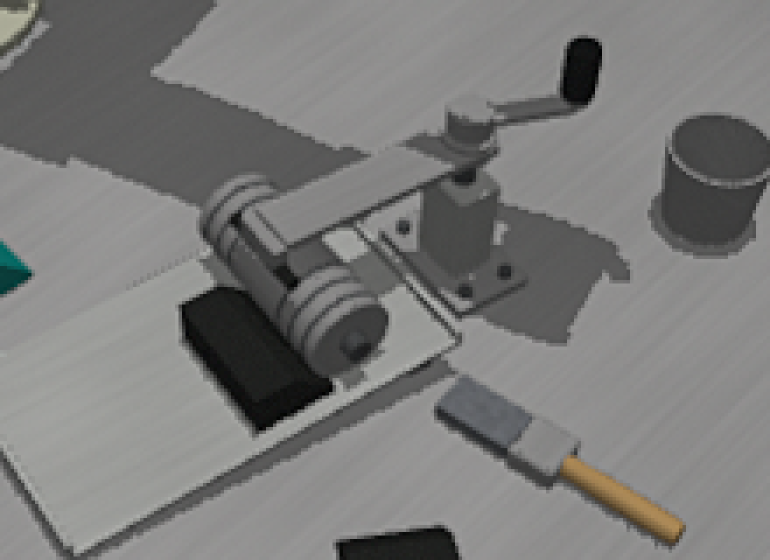

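View pics/m_side.png

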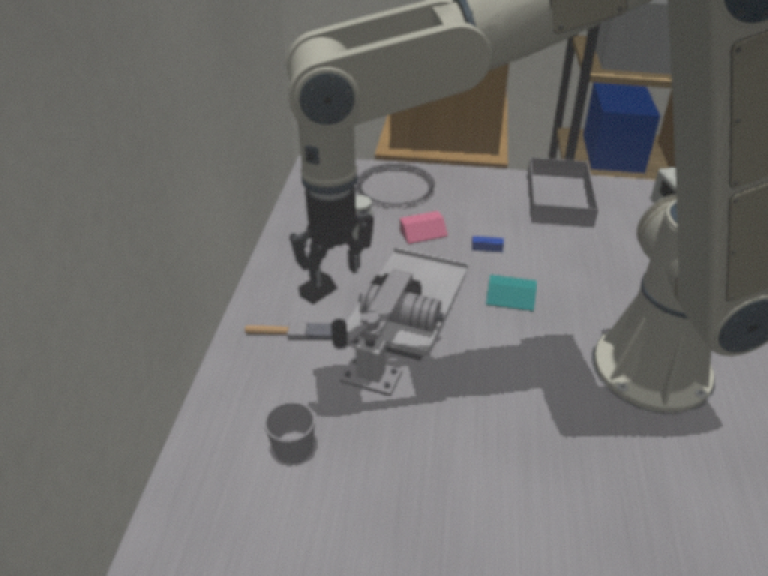

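move_arm(targets=[0.4, 0, 0, 0, 0, 0.4, 0, 0, 0, 0, 0.4, 0, 0, 0, 0, 0.4, 0, 0, 0, 0, 0.4, 0, 0, 0, 0, 0.4, 0, 0, 0, 0, 0.4, 0, 0, 0, 0, 0.4, 0, 0, 0, 0, 0.4, 0, 0, 0, 0, 0.4, 0, 0, 0, 0])

```text
clock: 22.6
eef_pos: [630.0, 175.9, 314.0]
tcp_rot: [3.142, -0.0, -0.901]
contact_force: [1.1, 0.6, 0.3]
opening: 0.703
```

```bash
python3 - <<'E'
from fit import *
a=r.grab_frame("scene"); old=cv2.imread('pics/mc_scene.png')
n=cv2.resize(a["img"][130:290,180:400],None,fx=3.5,fy=3.5,interpolation=3)
df=cv2.absdiff(n,old)[150:450,170:420]; print(df.mean(),df.max())
print([m["position"] for m in r.mark_of(a,"roller_center")], r.sense()["clock"])
print(r.sign_off())
E
```

```text
0.9294755555555556 50
[[540.0, -46.8, 63.8]] 22.7
the job is handed in; nothing more can be done
None
```

I chocked the roller, unscrewed the clamp to its end stop and handed the job in at about 22.7 s. No verdict comes back, so the points below are only what my checks showed.

- **Chock:** I squared the black chock with two open fingers and slid it up the deck until the push force rose to about 6.5 N. In the wrist picture it sat flush and parallel against the roller. The roller shifted about 1 mm at most.
- **Crank:** I gripped the handle and turned it clockwise about 372° until the force jumped from 12 to 26 N, which I took as the end stop. The crank marks rose about 20–25 mm, as expected, and the bar showed clear of the roller.
- **Last look:** The roller rested against the chock, and its marks were within about 3 mm of where it began. The jar, brush and cup marks were within about 5 mm of their starting places. Two pictures of the roller and chock about 1.5 s apart differed very little on average, with a few pixels up to 50 levels; I didn't look into those.
- **Small disagreement:** The network marks put the roller centre 49–50 mm uphill of the chock instead of the geometric 52 mm. That is within the marks' 4 mm error and inside the 40–57 mm window.
- **Not checked:** I couldn't measure the contact force between chock and roller directly; I judged the contact from the pictures.

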